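Rebuild the gas hob's burners after washing up

ROBOT

A 6-joint arm with a two-finger parallel gripper is mounted at the origin on the work surface; the furniture and walls round the work are solid. World frame = base frame: x ahead of the robot, y to its left, z up, the work surface at z = 0. Lengths are in mm, angles in rad, forces in N, time in s.
With the tool pointing down it reaches from about 350 to 1000 mm from the base axis. Payload 7.1 kg.
Tool frame: the origin (TCP) lies midway between the tips of the shut fingers; the grasp point (between the pads) lies 19 mm behind it; z points along the fingers, y is the line along which they close (so a half turn about z gives the same grasp; the last joint's range is limited). The gripper opens to 85 mm and grips with 20 to 120 N. Pads are 22 mm wide; open, the fingers measure 114 mm over their backs; the gripper's body (76 mm by 85 mm) begins 54 mm behind the grasp point. The pads swing forward as they close: fully open they stand 13 mm farther back than shut.
Start: joints at [-1.257, 0.423, 1.63, -0, 1.089, -0.019], TCP at [204.199, -590.684, 231.319] pointing down, gripper open.
Joint ranges: [-3, 3], [-0.9, 2.11], [0.09, 2.58], [-1.31, 4.45], [0.11, 2.69], [-2.54, 2.54]. Speed limits (rad/s): [2.39, 2.39, 3.01, 3.14, 3.14, 3.14].

INTERFACE

Orientations are given as a unit quaternion [x, y, z, w].
In Python, from cell import manip gives the robot as it stands.
- The arm moves only by the tool play_rows, never from a script. Its argument "targets" is a list of rows, each a list of 5 numbers: the closure, from 0 (fully open) to 1 (shut), then the shift along the tool's x, y, z in mm, then the turn about the tool's z in rad. A call has 1 to 5 rows; each row shifts and turns the commanded pose from where the row before left it, along the tool's axes as they then stand; what a row does not reach is not made up. A row lasts 1/12 s, in which the tool goes at most 41.7 mm and 7.16 degrees, less where a joint would pass 70% of its speed; a pose out of reach is approached as far as the arm can. A call is refused whole if a number of a shift passes 41.7 or a number of a turn 0.125, either way. A call with a gripper value outside its range is refused whole. The fingers move at their own pace and stop on an object; "squeeze" is the grip in N (left out, the last holds). Time passes only in rows, so rows that do not move let the fingers close. It gives the time, the measured TCP pose, the force, the opening and the grip force at its end, in the units of the state.
- manip.observe(): the state, without advancing time (a new reading comes with each control period).
- manip.capture(name): name is "scene" or "top" or "wrist"; returns the picture (480x640x3 uint8, blue, green, red); there is no depth.
- manip.camera_model(name): a dict with "camera_matrix" (3x3 intrinsics, pixels), "xyz" and "attitude" of the camera in the world. Camera axes: x right, y up, looking along -z (the intrinsics and any distortion apply to the point x, -y, -z); pixel columns grow to the right and rows downward; lengths in mm; the calibration is good to about 2 mm. The wrist camera is an equidistant fisheye: a pixel r from the principal point sees the ray r / f radians off the axis. A picture is of the moment at which its call begins: read the wrist's pose just before it. camera_model takes no time and is no camera call; for the wrist camera it gives the pose at the moment of the call.
- manip.job_done(): hands the job in; it is judged then, once.
The state is a dict: "clock": time; "joints": joint angles; "dq": joint speeds; "tau": joint torques, N m; "tcp_pos": TCP position; "eef_rot": TCP orientation; "wrist_force": force on the tool from outside, world axes, zero at the start; "wrist_torque": the same for the moment, N m; "width": finger opening in mm; "gripper_force": force on a finger pad.
Only numpy, scipy, OpenCV 4.12 (cv2) and the standard library are available. Lean on these libraries where they do the work, as an engineer would, in place of code of your own. Each camera call takes 0.05 s, during which the arm holds its last target. There are 200 camera calls.

TASK

The gas hob has been taken apart for washing: put its burners together again from the parts on the draining mat. Seat the large and the small flame ring each on the bare burner of its size, turned so that its notch goes over the white spark pin and it lies flat, then lay every black cap level on the ring of its own size, on all three burners. Leave the two cookie cutters where they are drying.

Things in the scene. Friction and masses are not known exactly. Their poses are not given: they have to be found in the camera images.
- ring_large: Large flame ring, loose, upright on the mat: silver cast ring, 62 mm across, 20 mm high, dark ports round its side, open bore 36 mm, one notch through the rim over the full height, 14 mm wide, in to 21 mm from the axis. Origin: axis, underside. x points out through the notch, z up. Pinch from above across the diameter along its y.
- ring_small: Small flame ring, loose, upright on the mat: silver cast ring, 42 mm across, 20 mm high, dark ports round its side, open bore 23 mm, one notch through the rim over the full height, 11 mm wide, in to 13.5 mm from the axis. Origin: axis, underside. x points out through the notch, z up. Pinch from above across the diameter along its y.
- cap_large: Large burner cap, loose, right way up on the mat: black disc 68 mm across; below it a round spigot 30 mm across, 6 mm deep, that drops into the large ring's bore. Origin: axis, underside of the spigot, z up. Pinch the disc's edge, 6 to 11 mm above the origin; top at 14 mm. Round: yaw is free. Home: origin 14 mm above the ring's.
- cap_medium: Medium burner cap, loose, right way up on the mat: black disc 58 mm across; below it a round spigot 24 mm across, 6 mm deep, that drops into the medium ring's bore. Origin: axis, underside of the spigot, z up. Pinch the disc's edge, 6 to 11 mm above the origin; top at 14 mm. Round: yaw is free. Home: origin 19 mm above the medium burner's.
- cap_small: Small burner cap, loose, right way up on the mat: black disc 48 mm across; below it a round spigot 17 mm across, 6 mm deep, that drops into the small ring's bore. Origin: axis, underside of the spigot, z up. Pinch the disc's edge, 6 to 11 mm above the origin; top at 14 mm. Round: yaw is free. Home: origin 14 mm above the ring's.
- burner_large: Bare large burner, fixed on the hob: dark seat 70 mm across, its top 5 mm above the origin; brass throat 30 mm across stands 8 mm above the seat, white spark pin 5.6 mm thick 13 mm above it, 26.5 mm off the axis. Origin: axis, on the hob plate (6 mm over the worktop). x points to the pin, z up. Ring home: both x axes the same way, its origin 5 mm above this one.
- burner_small: Bare small burner, fixed on the hob: dark seat 50 mm across, its top 5 mm above the origin; brass throat 17 mm across stands 8 mm above the seat, white spark pin 5.2 mm thick 13 mm above it, 18 mm off the axis. Origin: axis, on the hob plate (6 mm over the worktop). x points to the pin, z up. Ring home: both x axes the same way, its origin 5 mm above this one.
- burner_medium: Medium burner, fixed on the hob: its silver ring (52 mm across, bore 30 mm) is already on, fixed; only its cap is missing. Origin: axis, on the hob plate (6 mm over the worktop), z up; ring top 25 mm above it. The burners stand 125 mm or more apart on a low steel plate, 220 x 385 mm, with black knobs 28 mm high along its near edge.
- cutter_round: Bystander, loose and light: round fluted tin cookie cutter, 58 mm across, 26 mm high, at one near corner of the blue-grey draining mat (205 x 450 mm, 4 mm thick) that carries the burner parts. Origin: middle of its underside.
- cutter_heart: Bystander, loose and light: gold heart-shaped cookie cutter, 48 x 53 mm, 21 mm high, at the other near corner of the mat. Origin: middle of its underside. Behind hob and mat the kitchen wall stands at x = 0.60 m: wide swings of the arm from side to side can strike it.

How it is judged (in metres and radians):
At the end, for the whole second after the job is handed in: Large and small rings on the burners of their size, within 6 mm of centre, fully down (3 mm), level (0.08 rad), notch over the pin (0.35 rad); the three caps on the rings of their size, within 6 mm of centre, fully down (3 mm), level; all at rest (horizontal distance between ring_large and burner_large below 0.006 m and z of ring_large in the frame of burner_large between 0.002 and 0.008 m and angle between each of ring_large, cap_large, ring_small, cap_small, cap_medium's own z axis and vertical below 0.08 rad and linear speed of each of ring_large, cap_large, ring_small, cap_small, cap_medium below 0.02 m/s and angle between the x axis of ring_large and the x axis of burner_large, either way round below 0.35 rad and horizontal distance between cap_large and ring_large below 0.006 m and z of cap_large in the frame of ring_large between 0.011 and 0.017 m and horizontal distance between ring_small and burner_small below 0.006 m and z of ring_small in the frame of burner_small between 0.002 and 0.008 m and angle between the x axis of ring_small and the x axis of burner_small, either way round below 0.35 rad and horizontal distance between cap_small and ring_small below 0.006 m and z of cap_small in the frame of ring_small between 0.011 and 0.017 m and horizontal distance between cap_medium and burner_medium below 0.006 m and z of cap_medium in the frame of burner_medium between 0.016 and 0.022 m); the robot touches nothing.
It fails at once if the round cookie cutter is shifted by more than 30 mm (distance of cutter_round from where it was at the start of the episode above 0.03 m).
It fails at once if the heart cookie cutter is shifted by more than 30 mm (distance of cutter_heart from where it was at the start of the episode above 0.03 m).
It also fails if it takes over 144 s, if anything falls off the work surface, if the arm or the gripper's body presses on something with over 40 N, if the wrist force passes 120 N, or if a joint passes its speed limit or range.

## Working session

There is one attempt and no reset: what is moved stays moved. The work goes in short steps, Python scripts to look and compute and a tool call to move; the robot and the scene stay as the last step left them, time stands still between calls to the robot, and variables do not carry over. Pictures are saved under pics/ and viewed, at most 14 in all, crops included, and the job is handed in when it is done.

Besides the shell and the picture viewer there is one more tool, called after "Emit:" as name([rows], argument=value, ...), one row to a line, values as JSON. play_rows: Moves the arm, as the interface text tells. Its arguments: {"type":"object","properties":{"targets":{"type":"array","items":{"type":"array","items":{"type":"number"}}},"squeeze":{"type":"number"}},"required":["targets"]}

```bash
ls; mkdir -p pics
python3 - <<'E'
from cell import manip
import cv2
print(manip.observe())
for n in("scene","top"):
    c=manip.camera_model(n);print(n,c)
    cv2.imwrite(f"pics/{n}0.png",manip.capture(n))
print(manip.camera_model("wrist"))
E
```

```text
pics
{'clock': 0.0, 'joints': array([-1.25704847e+00,  4.23850258e-01,  1.63068521e+00,  1.59127649e-05,
        1.08858580e+00, -1.90041765e-02]), 'dq': array([-4.00677448e-04, -1.13024467e-03, -5.88145437e-05,  2.40776120e-05,
       -7.61726415e-05, -5.67264326e-05]), 'tau': array([-5.42580237e-04, -5.57391393e+01, -2.81743169e+01, -8.24027848e-05,
        7.02057121e-03,  5.93492496e-05]), 'tcp_pos': array([ 204.01253638, -590.19431533,  230.541684  ]), 'eef_rot': array([ 9.86191732e-01,  1.65605809e-01, -1.05260257e-04, -7.57057813e-04]), 'wrist_force': array([-1.3787938 ,  0.5898588 , -0.59523721]), 'wrist_torque': array([ 0.03699724, -0.02533455,  0.0110625 ]), 'gripper_force': 0.0, 'width': 85.4584537104644}
scene {'camera_matrix': array([[619.26911639,   0.        , 305.3876812 ],
       [  0.        , 619.26911639, 247.98303933],
       [  0.        ,   0.        ,   1.        ]]), 'xyz': array([  313.9948694 , -1515.74876557,   979.09762465]), 'attitude': array([ 0.48540416, -0.01985591, -0.03646208,  0.87330353])}
top {'camera_matrix': array([[479.1891409 ,   0.        , 330.39477593],
       [  0.        , 479.1891409 , 234.9606814 ],
       [  0.        ,   0.        ,   1.        ]]), 'xyz': array([ 312.22544076,    9.3612841 , 1258.39761225]), 'attitude': array([-0.03377172,  0.03630926,  0.70784847, -0.70462164])}
{'camera_matrix': array([[371.64829954,   0.        , 324.52324343],
       [  0.        , 371.64829954, 244.45764667],
       [  0.        ,   0.        ,   1.        ]]), 'xyz': array([ 274.61468764, -565.97119963,  372.90616623]), 'attitude': array([-0.12034924,  0.08625933, -0.57352424,  0.80569556])}
```

View pics/top0.png

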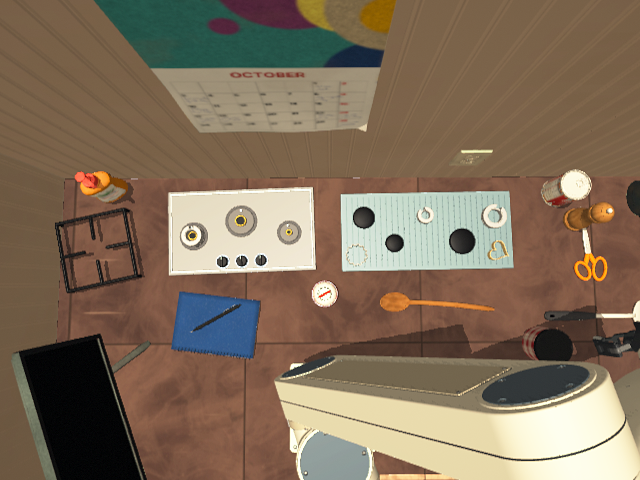

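View pics/scene0.png

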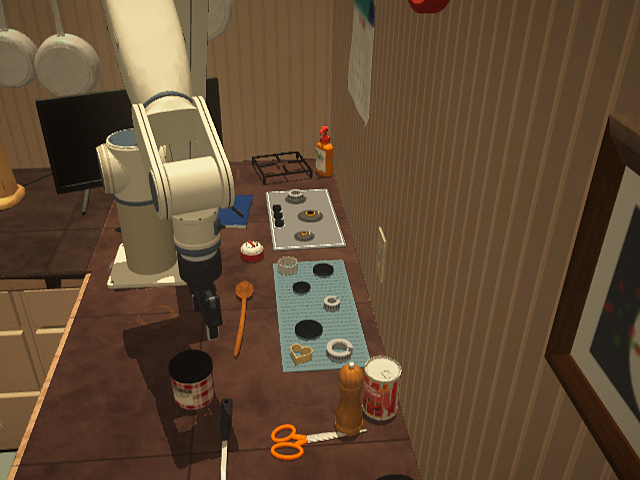

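Top view: the hob is on the left, with the medium burner (ring on) at (193,236), large at (240,221) and small at (289,232). On the mat, the caps are at (364,217) medium, (395,243) small and (462,241) large. The rings are at (427,215) small and (495,215) large, and the cutters at (357,255) and (498,250).

```bash
cat > h.py <<'E'
from cell import manip
import numpy as np, cv2
from scipy.spatial.transform import Rotation as R
def snap(n,f):
    c=manip.camera_model(n); im=manip.capture(n); cv2.imwrite(f"pics/{f}.png",im); np.savez(f"pics/{f}.npz",K=c["camera_matrix"],xyz=c["xyz"],att=c["attitude"]); return c,im
def load(f):
    d=np.load(f"pics/{f}.npz"); return dict(camera_matrix=d["K"],xyz=d["xyz"],attitude=d["att"]),cv2.imread(f"pics/{f}.png")
def ray(c,uv,fish):
    K=c["camera_matrix"]; p=(np.asarray(uv,float).reshape(-1,2)-K[:2,2])/K[0,0]
    if fish:
        t=np.linalg.norm(p,axis=1,keepdims=True)+1e-9; d=np.hstack([p/t*np.sin(t),np.cos(t)])
    else: d=np.hstack([p,np.ones((len(p),1))])
    return R.from_quat(c["attitude"]).apply(d*[1,-1,-1])
def ground(c,uv,z,fish=True):
    d=ray(c,uv,fish); o=c["xyz"]; return (o+d*((z-o[2])/d[:,2:]))[:,:2]
def proj(c,P,fish=True):
    v=R.from_quat(c["attitude"]).inv().apply(np.atleast_2d(P)-c["xyz"])*[1,-1,-1]; K=c["camera_matrix"]
    if fish:
        r=np.linalg.norm(v[:,:2],axis=1,keepdims=True); q=v[:,:2]/r*np.arctan2(r,v[:,2:])
    else: q=v[:,:2]/v[:,2:]
    return q*K[0,0]+K[:2,2]
def circ(c,cnt,z,fish=True):
    w=ground(c,cnt.reshape(-1,2),z,fish).astype(np.float32); (x,y),r=cv2.minEnclosingCircle(w)
    A=np.c_[2*w,np.ones(len(w))]; s=np.linalg.lstsq(A,(w**2).sum(1),rcond=None)[0]
    return np.array([s[0],s[1],np.sqrt(s[2]+s[0]**2+s[1]**2),r])
def yaw():
    v=R.from_quat(manip.observe()["eef_rot"]).as_matrix(); return np.arctan2(v[1,0],v[0,0]),v[:,2]
def to(x,y,z=None):
    s=manip.observe(); M=R.from_quat(s["eef_rot"]).as_matrix(); p=s["tcp_pos"]
    return M.T@(np.array([x,y,p[2] if z is None else z])-p)
E
python3 - <<'E'
from h import *
c=manip.camera_model("top")
for n,u,z in[("bm",(193,236),31),("bl",(240,221),15),("bs",(289,232),15),("cm",(364,217),18),("cs",(395,243),18),("cl",(462,241),18),("rs",(427,215),24),("rl",(495,215),24),("cutr",(357,255),25),("cuth",(498,250),25)]:
    print(n,ground(c,u,z,False).round())
s=manip.camera_model("wrist"); m=R.from_quat(s["attitude"]).as_matrix(); T=R.from_quat(manip.observe()["eef_rot"]).as_matrix()
print("cam look in tool",(T.T@-m[:,2]).round(2),"cam right",(T.T@m[:,0]).round(2),"off",(T.T@(s["xyz"]-manip.observe()["tcp_pos"])).round())
E
```

```text
bm [[433. 358.]]
bl [[474. 241.]]
bs [[444. 113.]]
cm [[482. -83.]]
cs [[ 414. -163.]]
cl [[ 418. -338.]]
rs [[ 486. -247.]]
rl [[ 485. -424.]]
cutr [[383. -64.]]
cuth [[ 394. -428.]]
cam look in tool [-0.29  0.    0.96] cam right [ 0.  1. -0.] off [  75.   -0. -142.]
```

Emit:
play_rows([
  [0, 0, 0, 0, -0.124],
  [0, 0, 0, 0, -0.124],
  [0, 0, 0, 0, -0.124],
  [0, 0, 0, 0, -0.124],
  [0, 0, 0, 0, -0.124],
])

```text
clock: 0.52
tcp_pos: [204.1, -590.4, 230.8]
eef_rot: [0.887, 0.461, 0.0, -0.001]
wrist_force: [-0.1, -0.6, 0.4]
width: 85.2
gripper_force: 0.0
```

Emit:
play_rows([
  [0, 0, 0, 0, -0.124],
  [0, 0, 0, 0, -0.124],
  [0, 0, 0, 0, -0.124],
  [0, 0, 0, 0, -0.124],
  [0, 0, 0, 0, -0.124],
])

```text
clock: 0.93
tcp_pos: [204.1, -590.4, 230.8]
eef_rot: [0.704, 0.71, 0.0, -0.0]
wrist_force: [-0.1, -0.0, -0.2]
width: 85.2
gripper_force: 0.0
```

Emit:
play_rows([
  [0, 33, 20, 0, 0],
  [0, 33, 20, 0, 0],
  [0, 33, 20, 0, 0],
  [0, 33, 20, 0, 0],
  [0, 33, 20, 0, 0],
])

```text
clock: 1.35
tcp_pos: [304.2, -423.7, 231.0]
eef_rot: [0.707, 0.708, 0.0, -0.0]
wrist_force: [0.8, -0.5, 0.7]
width: 85.6
gripper_force: 0.0
```

Emit:
play_rows([
  [0, 33, 20, 0, 0],
  [0, 33, 20, 0, 0],
  [0, 33, 20, 0, 0],
  [0, 33, 20, 0, 0],
  [0, 33, 20, 0, 0],
])

```text
clock: 1.77
tcp_pos: [403.9, -258.5, 231.2]
eef_rot: [0.707, 0.708, -0.0, -0.0]
wrist_force: [0.0, -0.3, -0.5]
width: 85.5
gripper_force: 0.0
```

Emit:
play_rows([
  [0, 33, 20, 0, 0],
  [0, 0, 0, 0, 0],
  [0, 0, 0, 0, 0],
])

```text
clock: 2.02
tcp_pos: [424.2, -225.5, 231.1]
eef_rot: [0.705, 0.709, -0.0, -0.0]
wrist_force: [0.3, 0.3, 0.5]
width: 85.7
gripper_force: 0.0
```

Run:
```python
from h import *
print(yaw(),manip.observe()["tcp_pos"],manip.observe()["clock"])
snap("wrist","w1")
```

```text
(np.float64(1.5770334126559795), array([-3.93141883e-04,  1.68798901e-04, -9.99999908e-01])) [ 424.16243366 -225.47904518  231.14990783] 2.0167
```

View pics/w1.png

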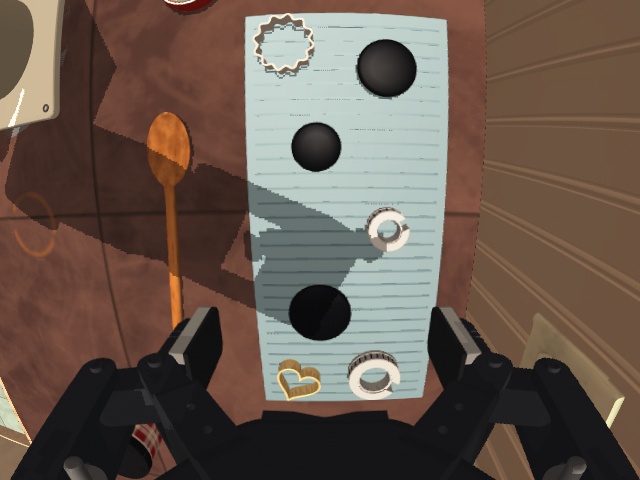

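Wrist view: medium cap (387,68), small cap (316,147), large cap (320,312). Small ring (388,230) has its notch to the lower left, and large ring (374,375) has its notch to the lower right. Next I'll look at the hob.

Emit:
play_rows([
  [0, 40, 0, 0, 0],
  [0, 40, 0, 0, 0],
  [0, 40, 0, 0, 0],
  [0, 40, 0, 0, 0],
  [0, 40, 0, 0, 0],
])

```text
clock: 2.48
tcp_pos: [422.5, -27.1, 231.3]
eef_rot: [0.708, 0.707, -0.0, 0.0]
wrist_force: [0.5, 0.1, 0.6]
width: 85.9
gripper_force: 0.0
```

Emit:
play_rows([
  [0, 40, 0, 0, 0],
  [0, 40, 0, 0, 0],
  [0, 40, 0, 0, 0],
  [0, 40, 0, 0, 0],
  [0, 40, 0, 0, 0],
])

```text
clock: 2.9
tcp_pos: [422.8, 173.2, 231.4]
eef_rot: [0.707, 0.707, -0.0, 0.0]
wrist_force: [0.3, -0.8, 0.5]
width: 85.6
gripper_force: 0.0
```

Emit:
play_rows([
  [0, 40, 0, 0, 0],
  [0, 0, 0, 0, 0],
  [0, 0, 0, 0, 0],
])

```text
clock: 3.15
tcp_pos: [422.8, 213.3, 231.0]
eef_rot: [0.706, 0.709, -0.0, 0.0]
wrist_force: [0.1, -1.8, -0.7]
width: 85.2
gripper_force: 0.0
```

Run:
```python
from h import *
print(yaw(),manip.observe()["tcp_pos"],manip.observe()["clock"])
snap("wrist","w2")
c,im=load("w1")
hsv=cv2.cvtColor(im,cv2.COLOR_BGR2HSV)
m=((hsv[...,2]<75)&(hsv[...,1]<90)).astype(np.uint8)
for n,u in [("cm",(387,68)),("cs",(316,147)),("cl",(320,312))]:
    z=np.zeros_like(m); cv2.circle(z,u,36,1,-1); k,_=cv2.findContours(cv2.morphologyEx(m*z,cv2.MORPH_OPEN,np.ones((3,3))),cv2.RETR_EXTERNAL,cv2.CHAIN_APPROX_NONE)
    k=max(k,key=cv2.contourArea); print(n,circ(c,k,15).round(1))
m=((hsv[...,2]>185)&(hsv[...,1]<25)).astype(np.uint8)
for n,u,r in [("rs",(388,230),24),("rl",(374,375),30)]:
    z=np.zeros_like(m); cv2.circle(z,u,r,1,-1); k,_=cv2.findContours(m*z,cv2.RETR_EXTERNAL,cv2.CHAIN_APPROX_NONE)
    k=max(k,key=cv2.contourArea); w=ground(c,k.reshape(-1,2),24); (x,y),r=cv2.minEnclosingCircle(w.astype(np.float32)); print(n,x,y,r,cv2.contourArea(k))
cv2.imwrite("pics/z1.png",np.hstack([cv2.resize(im[200:262,355:420],(390,372),interpolation=2),cv2.resize(im[340:402,340:405],(390,372),interpolation=2)]))
```

```text
(np.float64(1.574787754902027), array([-3.08025754e-04, -4.47078693e-04, -9.99999853e-01])) [422.83480071 213.27387874 231.04480837] 3.15
cm [482.1 -84.   28.4  29.1]
cs [ 415.2 -163.    23.1   23.7]
cl [ 419.1 -338.2   33.7   34.9]
rs 489.0001525878906 -240.97198486328125 20.87417984008789 372.5
rl 476.9235534667969 -378.2054138183594 9.118185997009277 29.0
```

View pics/w2.png

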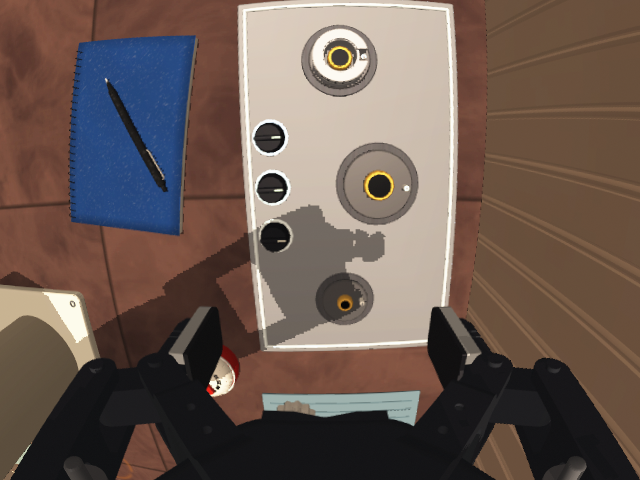

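View pics/z1.png

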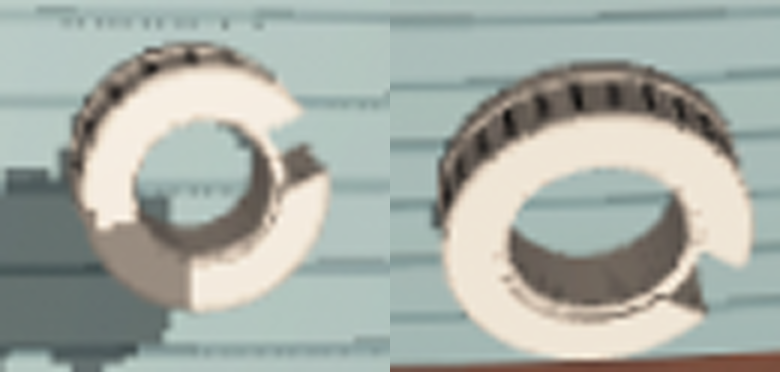

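The zoom shows both notches: the small ring's opens to the right and slightly up, the large ring's to the right and slightly down. In the hob view the large pin is at (406,188) right of the throat at (379,186). The small burner is at (345,300) in shadow, so I'll zoom in on it.

Run:
```python
from h import *
c,im=load("w1")
def zz(p,o,s=6): return (np.array(p,float)+.0)/s+np.array(o)-.5+.5/s
for n,ext,no,o in [("rs",[(82,190),(328,185),(200,65),(200,310)],[(300,110),(328,180)],(355,200)),("rl",[(53,237),(362,237),(205,113),(200,360)],[(360,265),(313,312)],(340,340))]:
    w=ground(c,zz(ext,o),24); ctr=np.array([w[:2,0].mean(),w[2:,1].mean()]); q=ground(c,zz(no,o),24); d=q.mean(0)-ctr
    print(n,ctr.round(1),"ext",np.ptp(w,0).round(1),"notch w",np.linalg.norm(q[0]-q[1]).round(1),"r",np.linalg.norm(d).round(1),"yaw",np.arctan2(d[1],d[0]).round(3))
c,im=load("w2")
# zoom with gamma
def crop(x,y,h): 
    a=cv2.resize(im[y-h:y+h,x-h:x+h],(390,390),interpolation=cv2.INTER_CUBIC); return a
a=crop(344,300,30); a=np.clip((a/255.)**.6*255,0,255).astype(np.uint8)
cv2.imwrite("pics/z2.png",np.hstack([crop(378,184,45),a]))
```

```text
rs [ 487.4 -243.7] ext [41.1 41.6] notch w 13.0 r 19.3 yaw 0.411
rl [ 483.9 -423.7] ext [61.4 62.6] notch w 14.6 r 30.0 yaw -0.46
```

View pics/z2.png

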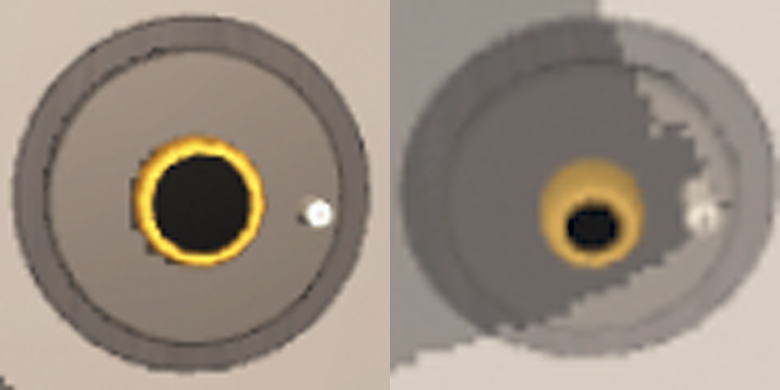

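Run:
```python
from h import *
c,im=load("w2")
def zz(p,o,s): return np.array(p,float)/s+np.array(o)-.5+.5/s
for n,t,pin,o,s in [("bl",(201,203),(319,213),(333,139),390/90),("bs",(202,227),(317,214),(314,270),6.5)]:
    a=ground(c,zz(t,o,s),19)[0]; b=ground(c,zz(pin,o,s),24)[0]; d=b-a; print(n,a.round(1),"pin r",np.linalg.norm(d).round(1),"yaw",np.arctan2(d[1],d[0]).round(3))
def ext(l,r,t,b,o,s,z):
    q=ground(c,zz([l,r,t,b],o,s),z); print("ext",q[:2,0].mean().round(1),q[2:,1].mean().round(1),np.ptp(q,0).round(1))
ext((46,200),(340,200),(195,48),(195,345),(333,139),390/90,11)
ext((60,200),(348,190),(200,60),(200,328),(314,270),6.5,11)
hsv=cv2.cvtColor(im,cv2.COLOR_BGR2HSV); m=((hsv[...,2]>200)&(hsv[...,1]<30)).astype(np.uint8); z=np.zeros_like(m); cv2.circle(z,(340,56),33,1,-1)
k,_=cv2.findContours(m*z,cv2.RETR_EXTERNAL,cv2.CHAIN_APPROX_NONE); k=max(k,key=cv2.contourArea); print("bm",circ(c,k,31).round(1), cv2.minEnclosingCircle(ground(c,k.reshape(-1,2),31).astype(np.float32)))
print(to(487.4,-243.7,130), to(483.9,-423.7,130))
```

```text
bl [475.2 239.1] pin r 26.0 yaw -0.035
bs [444.6 112.8] pin r 18.8 yaw 0.255
ext 475.0 239.0 [68.  68.7]
ext 445.3 114.3 [47.9 49.5]
bm [435.4 362.6  21.3  25.2] ((436.02392578125, 362.5327453613281), 25.164033889770508)
[-455.79946398   63.79173949  101.27517004] [-635.79095034   59.88154737  101.43402912]
```

Emit:
play_rows([
  [0, -38, 5.3, 8.4, 0],
  [0, -38, 5.3, 8.4, 0],
  [0, -38, 5.3, 8.4, 0],
  [0, -38, 5.3, 8.4, 0],
  [0, -38, 5.3, 8.4, 0],
])

```text
clock: 3.62
tcp_pos: [448.7, 18.9, 189.0]
eef_rot: [0.707, 0.707, -0.0, 0.0]
wrist_force: [2.2, 0.5, -0.5]
width: 85.4
gripper_force: 0.0
```

Emit:
play_rows([
  [0, -38, 5.3, 8.4, 0],
  [0, -38, 5.3, 8.4, 0],
  [0, -38, 5.3, 8.4, 0],
  [0, -38, 5.3, 8.4, 0],
  [0, -38, 5.3, 8.4, 0],
])

```text
clock: 4.03
tcp_pos: [474.7, -171.3, 147.0]
eef_rot: [0.708, 0.706, -0.0, -0.0]
wrist_force: [0.7, -0.2, -0.6]
width: 85.4
gripper_force: 0.0
```

Emit:
play_rows([
  [0, -38, 5.3, 8.4, 0],
  [0, -38, 5.3, 8.4, 0],
  [0, 0, 0, 0, 0.119],
  [0, 0, 0, 0, 0.119],
  [0, 0, 0, 0, 0.119],
])

```text
clock: 4.45
tcp_pos: [484.8, -246.2, 130.0]
eef_rot: [0.824, 0.566, -0.0, -0.001]
wrist_force: [-0.5, -0.0, -0.6]
width: 85.8
gripper_force: 0.0
```

Emit:
play_rows([
  [0, 0, 0, 0, 0.119],
  [0, 0, 0, 0, 0.119],
  [0, 0, 0, 0, 0],
  [0, 0, 0, 0, 0],
])

```text
clock: 4.78
tcp_pos: [485.7, -244.7, 130.5]
eef_rot: [0.883, 0.47, -0.0, -0.0]
wrist_force: [-0.0, -1.0, 0.4]
width: 85.6
gripper_force: 0.0
```

Run:
```python
from h import *
print(yaw()[0],manip.observe()["tcp_pos"],manip.observe()["clock"])
c,im=snap("wrist","w3"); print(proj(c,[487.4,-243.7,24]))
cv2.imwrite("pics/z3.png",cv2.resize(im[130:350,210:440],(690,660))[:600])
```

```text
0.9785189407209328 [ 485.68069964 -244.67193557  130.46903749] 4.7833
[[325.7744258  239.81180042]]
```

View pics/z3.png

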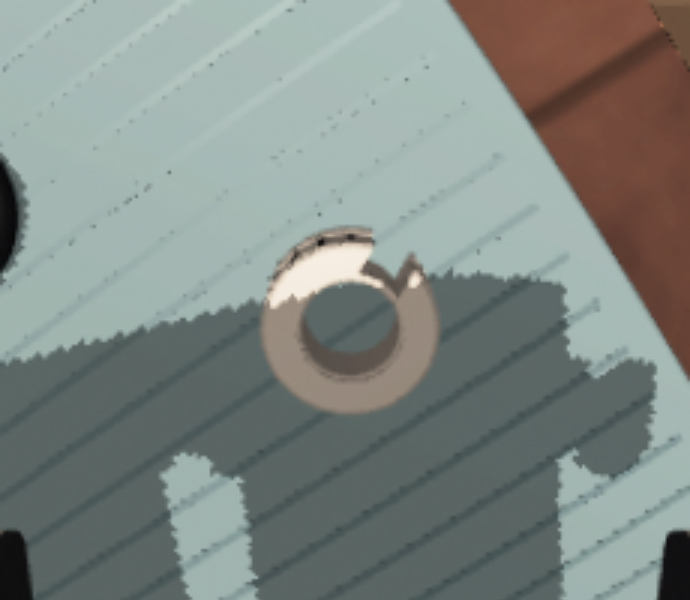

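The small ring is at about (326.8,238.3) in the full image, with its notch to the upper right; the estimate holds to within 1 mm.

Run:
```python
from h import *
c,im=load("w3")
f=lambda p: ground(c,np.array(p)/3+[210,130]-1/3,24)
e=f([(262,325),(439,325),(350,413),(350.5,325)]); print(e.round(1),np.linalg.norm(e[0]-e[1]))
n=f([(373,242),(421,272)]); d=n-e[3]; print(np.linalg.norm(d,axis=1),np.arctan2(d[:,1],d[:,0]))
print(to(*e[3],6), manip.observe()["tcp_pos"])
```

```text
[[ 471.5 -231.4]
 [ 505.7 -254.4]
 [ 476.3 -260.9]
 [ 488.6 -242.9]] 41.181702293430426
[20.323518   20.53752047] [0.72569294 0.07316642]
[  2.6630633    1.32217491 124.52721327] [ 486.01475648 -244.37177211  130.52803821]
```

Emit:
play_rows([
  [0, 2.7, 1.3, 30, 0],
  [0, 0, 0, 35, 0],
  [0, 0, 0, 35, 0],
  [0, 0, 0, 24, 0],
  [0, 0, 0, 0, 0],
])

```text
clock: 5.25
tcp_pos: [486.2, -240.5, 2.3]
eef_rot: [0.882, 0.471, -0.002, -0.003]
wrist_force: [-0.8, 0.5, 0.0]
width: 85.2
gripper_force: 0.0
```

Emit:
play_rows([
  [1, 0, 0, 0, 0],
  [1, 0, 0, 0, 0],
  [1, 0, 0, 0, 0],
  [1, 0, 0, 0, 0],
  [1, 0, 0, 0, 0],
], squeeze=40)

```text
clock: 5.67
tcp_pos: [490.8, -242.3, 8.7]
eef_rot: [0.883, 0.47, 0.001, 0.001]
wrist_force: [-2.1, -0.2, 8.1]
width: 40.1
gripper_force: 39.5
```

Emit:
play_rows([
  [1, 0, 0, 0, 0],
  [1, 0, 0, 0, 0],
  [1, 0, 0, 0, 0],
  [1, 0, 0, 0, 0],
])

```text
clock: 6.0
tcp_pos: [490.8, -242.3, 8.7]
eef_rot: [0.883, 0.47, 0.001, 0.001]
wrist_force: [-0.6, 0.4, 6.7]
width: 40.7
gripper_force: 39.6
```

Emit:
play_rows([
  [1, 0, 0, -25, 0],
  [1, 0, 0, -35, 0],
  [1, 0, 0, -35, 0],
  [1, 0, 0, 0, 0],
  [1, 0, 0, 0, 0],
])

```text
clock: 6.42
tcp_pos: [491.6, -242.6, 104.8]
eef_rot: [0.883, 0.47, 0.002, 0.003]
wrist_force: [-0.3, 0.4, -2.0]
width: 40.2
gripper_force: 41.3
```

Run:
```python
from h import *
s=manip.observe();print(s["width"],s["tcp_pos"],s["clock"])
c,im=snap("wrist","w4"); cv2.imwrite("pics/z4.png",cv2.resize(im[130:350,200:440],(720,660))[:600])
```

```text
40.22064070704922 [ 491.5661816  -242.55783813  104.83620173] 6.4167
```

View pics/z4.png

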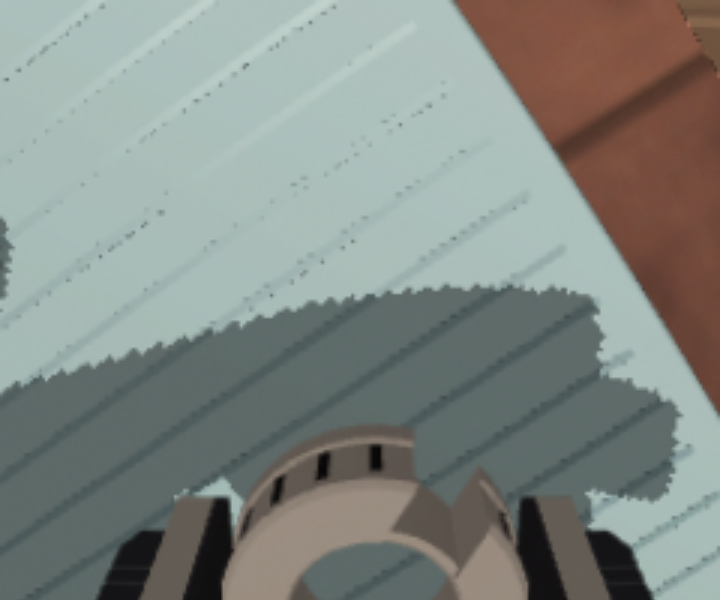

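The small ring is held between the pads with its notch to the upper right. I'll check where it sits in the grip.

Run:
```python
from h import *
c,im=load("w4"); a=im[260:400,240:410]; cv2.imwrite("pics/z5.png",np.clip((cv2.resize(a,(680,560),interpolation=2)/255.)**.7*255,0,255))
s=manip.observe(); print(s["tcp_pos"],yaw()[0])
T=R.from_quat(s["eef_rot"]).as_matrix()
# where would ring top centre show, for tool x offset 0 and -3, at top height = tcp+d
for d in (8,12,16):
  for ox in(0,-3): print(d,ox,((proj(c,s["tcp_pos"]+T@[ox,0,-d])-[240,260])*4).round())
```

```text
[ 490.33111469 -241.90597148  103.12806299] 0.9780374519600765
8 0 [[325. 243.]]
8 -3 [[325. 268.]]
12 0 [[324. 262.]]
12 -3 [[325. 287.]]
16 0 [[324. 282.]]
16 -3 [[324. 308.]][ WARN:0@0.041] global loadsave.cpp:1063 imwrite_ Unsupported depth image for selected encoder is fallbacked to CV_8U.
```

View pics/z5.png

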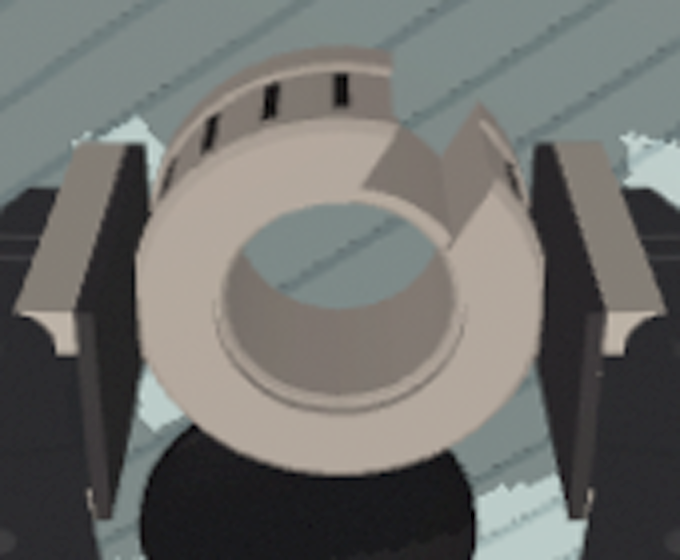

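The ring sits upright in the pads, within about 1 mm of the TCP. Next I'll carry it to the small burner and look at the pin from close by.

Emit:
play_rows([
  [1, 23.2, -26.2, -3, 0],
  [1, 23.2, -26.2, -3, 0],
  [1, 23.2, -26.2, -3, 0],
  [1, 23.2, -26.2, -3, 0],
  [1, 23.2, -26.2, -3, 0],
])

```text
clock: 6.88
tcp_pos: [444.1, -70.7, 115.6]
eef_rot: [0.883, 0.469, -0.001, -0.001]
wrist_force: [-0.1, 0.1, -0.7]
width: 40.1
gripper_force: 41.3
```

Emit:
play_rows([
  [1, 23.2, -26.2, -3, 0],
  [1, 23.2, -26.2, -3, 0],
  [1, 23.2, -26.2, -3, 0],
  [1, 23.2, -26.2, -3, 0],
  [1, 0, 0, 0, 0.072],
])

```text
clock: 7.3
tcp_pos: [408.2, 67.3, 127.9]
eef_rot: [0.898, 0.44, -0.001, -0.001]
wrist_force: [0.1, -1.2, -1.3]
width: 40.7
gripper_force: 41.3
```

Emit:
play_rows([
  [1, 0, 0, 0, 0.072],
  [1, 0, 0, 0, 0],
  [1, 0, 0, 0, 0],
  [1, 0, 0, 0, 0],
  [1, 0, 0, 0, 0],
])

```text
clock: 7.72
tcp_pos: [410.6, 62.9, 128.2]
eef_rot: [0.914, 0.405, -0.0, -0.0]
wrist_force: [1.1, -1.1, -0.3]
width: 40.6
gripper_force: 41.3
```

Run:
```python
from h import *
s=manip.observe();print(s["tcp_pos"],s["clock"],yaw()[0])
c,im=snap("wrist","w6"); u=proj(c,[444.9,113.3,15])[0]; print(u)
x,y=u.astype(int); cv2.imwrite("pics/z6.png",np.clip((cv2.resize(im[y-50:y+50,x-50:x+50],(600,600),interpolation=2)/255.)**.7*255,0,255).astype(np.uint8)); print(x-50,y-50)
```

```text
[410.60935519  62.88982033 128.17803356] 7.7167 0.8342636077336582
[312.15599381 154.61421983]
262 104
```

View pics/z6.png

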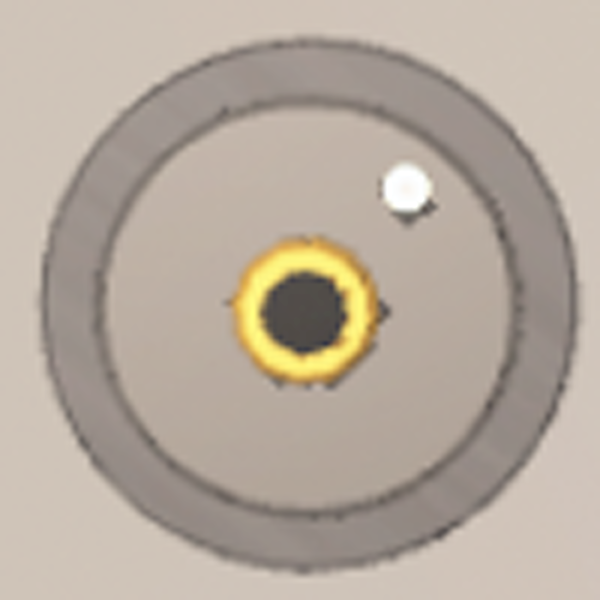

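The small burner's throat is at crop (306,311) and its pin at (407,190), both clear.

Run:
```python
from h import *
c,im=load("w6"); f=lambda p,z: ground(c,np.array(p)/6+[262,104]-.42,z)[0]
a=f((306,311),19); b=f((407,190),24); d=b-a; s=f((308,306),11)
print(a,s,np.linalg.norm(d),np.arctan2(d[1],d[0])); t=to(*a,40); print(t)
```

```text
[444.99408509 112.78435478] [445.05343751 112.88613446] 17.678651815058934 0.1475322125660801
[60.00614092 -8.12147981 88.23235286]
```

Emit:
play_rows([
  [1, 30, -4, 0, 0],
  [1, 30, -4, 0, 0],
  [1, 0, 0, 20, 0.108],
  [1, 0.7, 0, 37, 0],
  [1, 0, 0, 35, 0],
])

```text
clock: 8.18
tcp_pos: [447.5, 114.0, 36.2]
eef_rot: [0.935, 0.355, 0.002, 0.0]
wrist_force: [-0.1, -0.4, -1.4]
width: 40.3
gripper_force: 41.3
```

Emit:
play_rows([
  [1, 0, 0, 0, 0],
  [1, 0, 0, 0, 0],
  [1, 0, 0, 0, 0],
])

```text
clock: 8.43
tcp_pos: [446.4, 113.4, 37.6]
eef_rot: [0.935, 0.355, 0.0, 0.0]
wrist_force: [1.2, -0.3, -1.9]
width: 40.4
gripper_force: 41.3
```

Run:
```python
from h import *
s=manip.observe(); print(s["tcp_pos"],yaw()[0]); print(to(445,112.8,16))
c,im=snap("wrist","w7"); cv2.imwrite("pics/z7.png",cv2.resize(im[230:430,210:440],(690,600),interpolation=2))
```

```text
[446.3702066  113.43811597  37.56040105] 0.7254748838319958
[-1.46127399 -0.43804385 21.55941436]
```

View pics/z7.png

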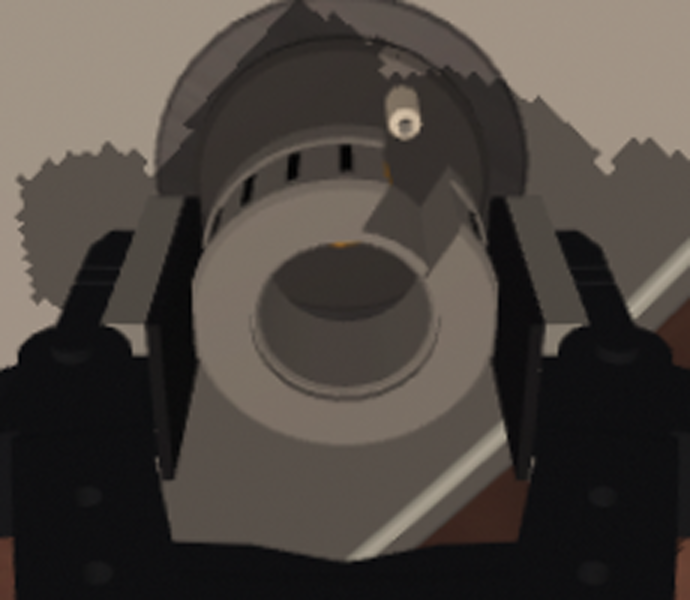

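The notch lines up with the pin and the ring is level, so I'll lower it.

Emit:
play_rows([
  [1, -0.7, -0.4, 4, 0],
  [1, 0, 0, 6, 0],
  [1, 0, 0, 6, 0],
  [1, 0, 0, 4, 0],
  [1, 0, 0, 0, 0],
])

```text
clock: 8.9
tcp_pos: [444.8, 113.4, 16.0]
eef_rot: [0.935, 0.355, -0.0, -0.0]
wrist_force: [0.8, 0.3, -2.2]
width: 40.4
gripper_force: 41.2
```

Emit:
play_rows([
  [1, 0, 0, 1.5, 0],
  [1, 0, 0, 0, 0],
  [1, 0, 0, 0, 0],
])

```text
clock: 9.15
tcp_pos: [445.0, 113.5, 15.7]
eef_rot: [0.935, 0.355, 0.0, 0.0]
wrist_force: [-2.8, -0.4, 10.7]
width: 40.7
gripper_force: 42.3
```

Emit:
play_rows([
  [0, 0, 0, 0, 0],
  [0, 0, 0, 0, 0],
  [0, 0, 0, 0, 0],
  [0, 0, 0, -20, 0],
  [0, 0, 0, -35, 0],
])

```text
clock: 9.57
tcp_pos: [442.6, 112.9, 68.0]
eef_rot: [0.935, 0.355, -0.003, -0.0]
wrist_force: [0.4, -0.1, 0.1]
width: 85.3
gripper_force: 0.0
```

Emit:
play_rows([
  [0, 0, 0, -35, 0],
  [0, 0, 0, -35, 0],
  [0, 0, 0, 0, 0],
  [0, 0, 0, 0, 0],
  [0, 0, 0, 0, 0],
])

```text
clock: 9.98
tcp_pos: [444.6, 113.3, 139.8]
eef_rot: [0.935, 0.355, -0.0, -0.0]
wrist_force: [-0.1, -0.3, -0.8]
width: 85.2
gripper_force: 0.0
```

Run:
```python
from h import *
s=manip.observe(); print(s["tcp_pos"],yaw()[0])
c,im=snap("wrist","w8"); u=proj(c,[[445,112.8,31],[445+16*.99,112.8+16*.147,31]]).round(1); print(u)
# edges along diameters from the expected centre: bore (11.5) & outer (21) radii on the top plane
g=cv2.GaussianBlur(cv2.cvtColor(im,cv2.COLOR_BGR2GRAY),(3,3),0).astype(float)
for lo,hi in((8,15),(17,25)):
  pts=[]
  for t in np.linspace(0,2*np.pi,72,endpoint=False):
    rr=np.arange(lo,hi,.2); P=np.c_[445+rr*np.cos(t),112.8+rr*np.sin(t),31+0*rr]; q=proj(c,P).astype(np.float32)
    v=cv2.remap(g.astype(np.float32),q[:,:1],q[:,1:],1).ravel(); d=np.abs(np.gradient(v)); i=d.argmax(); pts.append(P[i,:2])
  w=np.array(pts); A=np.c_[2*w,np.ones(len(w))]
  k=np.ones(len(w),bool)
  for _ in range(6):
    x=np.linalg.lstsq(A[k],(w[k]**2).sum(1),rcond=None)[0]; r=np.sqrt(x[2]+x[0]**2+x[1]**2); e=np.abs(np.linalg.norm(w-x[:2],axis=1)-r); k=e<max(.6,np.median(e)*1.5)
  print(x[:2],r,k.sum())
print(to(483.9,-423.7,130))
```

```text
[444.60210184 113.32060451 139.80253161] 0.7257532759240248
[[325.4 241.4]
 [338.  222.9]]
[443.21487969 111.91823973] 11.504806931114343 49
[442.88036286 111.62541735] 20.53171532907212 59
[-326.60680372  428.02674282    9.2889945 ]
```

Emit:
play_rows([
  [0, -23.3, 30.6, 0, 0],
  [0, -23.3, 30.6, 0, 0],
  [0, -23.3, 30.6, 0, 0],
  [0, -23.3, 30.6, 0, 0],
  [0, -23.3, 30.6, 0, 0],
])

```text
clock: 10.45
tcp_pos: [458.0, -79.7, 138.3]
eef_rot: [0.935, 0.355, -0.002, -0.001]
wrist_force: [0.5, 0.6, 0.4]
width: 84.9
gripper_force: 0.0
```

Emit:
play_rows([
  [0, -23.3, 30.6, 0, 0],
  [0, -23.3, 30.6, 0, 0],
  [0, -23.3, 30.6, 0, 0],
  [0, -23.3, 30.6, 0, 0],
  [0, -23.3, 30.6, 0, 0],
])

```text
clock: 10.87
tcp_pos: [472.4, -271.5, 137.9]
eef_rot: [0.935, 0.355, -0.001, -0.002]
wrist_force: [1.2, 1.0, 0.9]
width: 85.5
gripper_force: 0.0
```

Emit:
play_rows([
  [0, -23.3, 30.6, 0, 0],
  [0, -23.3, 30.6, 0, 0],
  [0, -23.3, 30.6, 0, 0],
  [0, -23.3, 30.6, 0, 0],
  [0, 0, 0, 0, -0.124],
])

```text
clock: 11.28
tcp_pos: [485.1, -429.7, 138.0]
eef_rot: [0.912, 0.41, -0.0, 0.001]
wrist_force: [-0.2, 1.2, 0.1]
width: 85.6
gripper_force: 0.0
```

Emit:
play_rows([
  [0, 0, 0, 0, -0.124],
  [0, 0, 0, 0, -0.124],
  [0, 0, 0, 0, -0.124],
  [0, 0, 0, 0, -0.124],
  [0, 0, 0, 0, -0.124],
])

```text
clock: 11.7
tcp_pos: [484.3, -422.7, 137.3]
eef_rot: [0.74, 0.673, -0.0, -0.002]
wrist_force: [-1.0, 0.4, -0.4]
width: 85.3
gripper_force: 0.0
```

Emit:
play_rows([
  [0, 0, 0, 0, -0.124],
  [0, 0, 0, 0, -0.124],
  [0, 0, 0, 0, -0.124],
  [0, 0, 0, 0, -0.124],
  [0, 0, 0, 0, -0.124],
])

```text
clock: 12.12
tcp_pos: [484.3, -422.6, 137.3]
eef_rot: [0.499, 0.866, 0.0, -0.002]
wrist_force: [0.3, -0.6, -0.3]
width: 85.4
gripper_force: 0.0
```

Emit:
play_rows([
  [0, 0, 0, 0, -0.124],
  [0, 0, 0, 0, 0],
  [0, 0, 0, 0, 0],
  [0, 0, 0, 0, 0],
])

```text
clock: 12.45
tcp_pos: [484.9, -423.1, 138.7]
eef_rot: [0.449, 0.894, 0.0, -0.001]
wrist_force: [-0.5, 0.2, 0.4]
width: 85.4
gripper_force: 0.0
```

```bash
cat >> h.py <<'E'
def fit(c,im,x0,y0,z,lo,hi):
  g=cv2.GaussianBlur(cv2.cvtColor(im,cv2.COLOR_BGR2GRAY),(3,3),0).astype(np.float32); pts=[];T=np.linspace(0,2*np.pi,120,endpoint=False)
  for t in T:
    rr=np.arange(lo,hi,.2); P=np.c_[x0+rr*np.cos(t),y0+rr*np.sin(t),z+0*rr]; q=proj(c,P).astype(np.float32)
    v=cv2.remap(g,q[:,:1],q[:,1:],1).ravel(); pts.append(P[np.abs(np.gradient(v)).argmax(),:2])
  w=np.array(pts); A=np.c_[2*w,np.ones(len(w))]; k=np.ones(len(w),bool)
  for _ in range(8):
    x=np.linalg.lstsq(A[k],(w[k]**2).sum(1),rcond=None)[0]; r=np.sqrt(x[2]+x[0]**2+x[1]**2); e=np.abs(np.linalg.norm(w-x[:2],axis=1)-r); k=e<max(.6,np.median(e)*1.5)
  return np.array([x[0],x[1],r,k.sum()])
def prof(c,im,x,y,z,r):
  T=np.arange(-np.pi,np.pi,.05); q=proj(c,np.c_[x+r*np.cos(T),y+r*np.sin(T),z+0*T]).astype(np.float32)
  b=im[...,2].astype(np.float32)-im[...,0]; return T,cv2.remap(b,q[:,:1],q[:,1:],1).ravel(),cv2.remap(im[...,1].astype(np.float32),q[:,:1],q[:,1:],1).ravel()
E
python3 - <<'E'
from h import *
s=manip.observe(); print(s["tcp_pos"],yaw()[0],s["joints"].round(2),s["clock"])
c,im=snap("wrist","w9"); print(proj(c,[483.9,-423.7,24]))
p=fit(c,im,483.9,-423.7,24,26,36); print(p)
p2=fit(c,im,483.9,-423.7,24,14,22); print(p2)
T,b,g=prof(c,im,p[0],p[1],24,27)
for t,i,j in zip(T,b,g):
  if -1.3<t<.3: print(round(t,2),int(i),int(j),end=" | ")
print(to(p[0],p[1],5))
cv2.imwrite("pics/z9.png",im)
E
```

```text
[ 484.87332209 -423.09034978  138.69385577] 2.2101782000403016 [-0.74  0.56  1.64  0.    0.94 -1.38] 12.45
[[323.09217181 239.32932882]]
[ 483.65926975 -424.23107036   30.4369495    95.        ]
[ 483.40571133 -423.91228864   18.02089242  104.        ]
-1.29 27 148 | -1.24 27 148 | -1.19 27 147 | -1.14 27 147 | -1.09 27 146 | -1.04 27 147 | -0.99 28 146 | -0.94 27 146 | -0.89 27 147 | -0.84 27 147 | -0.79 27 147 | -0.74 25 136 | -0.69 11 87 | -0.64 -9 108 | -0.59 -12 109 | -0.54 -14 98 | -0.49 -14 94 | -0.44 -13 103 | -0.39 -13 111 | -0.34 -12 111 | -0.29 -12 111 | -0.24 -12 111 | -0.19 14 135 | -0.14 27 148 | -0.09 27 148 | -0.04 27 148 | 0.01 27 148 | 0.06 27 148 | 0.11 26 148 | 0.16 26 148 | 0.21 26 153 | 0.26 22 234 | [ -0.21887024  -1.63620019 134.03574772]
```

Emit:
play_rows([
  [0, -0.2, -1.6, 25, 0],
  [0, 0, 0, 37, 0],
  [0, 0, 0, 37, 0],
  [0, 0, 0, 25, 0],
  [0, 0, 0, 8, 0],
])

```text
clock: 12.92
tcp_pos: [481.8, -422.5, 3.5]
eef_rot: [0.448, 0.894, 0.001, -0.003]
wrist_force: [0.2, 0.0, -0.4]
width: 85.5
gripper_force: 0.0
```

Emit:
play_rows([
  [0, 0, 0, 0, 0],
  [0, 0, 0, 0, 0],
  [1, 0, 0, 0, 0],
  [1, 0, 0, 0, 0],
  [1, 0, 0, 0, 0],
], squeeze=40)

```text
clock: 13.33
tcp_pos: [485.3, -425.7, 10.7]
eef_rot: [0.448, 0.894, -0.0, 0.002]
wrist_force: [-0.5, 0.3, 6.7]
width: 60.4
gripper_force: 42.1
```

Emit:
play_rows([
  [1, 0, 0, 0, 0],
  [1, 0, 0, 0, 0],
  [1, 0, 0, 0, 0],
  [1, 0, 0, 0, 0],
  [1, 0, 0, 0, 0],
])

```text
clock: 13.75
tcp_pos: [485.3, -425.7, 10.7]
eef_rot: [0.448, 0.894, -0.001, 0.002]
wrist_force: [-0.9, -0.8, 7.2]
width: 60.1
gripper_force: 42.2
```

Emit:
play_rows([
  [1, 0, 0, -25, 0],
  [1, 0, 0, -35, 0],
  [1, 0, 0, -35, 0],
  [1, 0, 0, -25, 0],
  [1, 0, 0, 0, 0],
])

```text
clock: 14.17
tcp_pos: [487.3, -427.4, 135.6]
eef_rot: [0.448, 0.894, -0.002, 0.006]
wrist_force: [1.0, -0.3, -1.1]
width: 60.1
gripper_force: 44.9
```

Emit:
play_rows([
  [1, 0, 0, 0, 0],
  [1, 0, 0, 0, 0],
  [1, 0, 0, 0, 0],
])

```text
clock: 14.42
tcp_pos: [483.3, -423.9, 126.8]
eef_rot: [0.447, 0.894, 0.0, -0.001]
wrist_force: [-0.3, 0.9, -2.2]
width: 60.2
gripper_force: 44.9
```

Run:
```python
from h import *
s=manip.observe(); print(s["tcp_pos"],yaw()[0])
c,im=snap("wrist","w10"); z=s["tcp_pos"][2]+17; 
for d in (15,17,19):
  z=s["tcp_pos"][2]+d; print(d,fit(c,im,*s["tcp_pos"][:2],z,13,23),fit(c,im,*s["tcp_pos"][:2],z,26,37))
M=R.from_quat(s["eef_rot"]).as_matrix(); print(M[:2,:2])
print(M.T@(np.array([475,239.1,130])-M@[70,0,0]-s["tcp_pos"]))
```

```text
[ 483.34480205 -423.86218091  126.83010624] 2.2137841691331994
15 [ 482.10209905 -421.98481717   18.97878694   70.        ] [ 481.20858865 -421.04953244   30.07413536   79.        ]
17 [ 481.43861087 -421.04520027   18.61288284   74.        ] [ 480.70926921 -420.32575685   29.75622037   78.        ]
19 [ 480.7426658  -420.58130549   17.94642761   89.        ] [ 480.77504284 -422.0639415    31.22568637   81.        ]
[[-0.59958781  0.80030718]
 [ 0.80030586  0.59959005]]
[465.58303649 390.82570391  -2.14882551]
```

Emit:
play_rows([
  [1, 29.1, 24.4, 0, 0],
  [1, 29.1, 24.4, 0, 0],
  [1, 29.1, 24.4, 0, 0],
  [1, 29.1, 24.4, 0, 0],
  [1, 29.1, 24.4, 0, 0],
])

```text
clock: 14.88
tcp_pos: [493.6, -233.2, 126.7]
eef_rot: [0.448, 0.894, 0.0, -0.001]
wrist_force: [0.4, 0.6, -1.6]
width: 60.3
gripper_force: 44.9
```

Emit:
play_rows([
  [1, 29.1, 24.4, 0, 0],
  [1, 29.1, 24.4, 0, 0],
  [1, 29.1, 24.4, 0, 0],
  [1, 29.1, 24.4, 0, 0],
  [1, 29.1, 24.4, 0, 0],
])

```text
clock: 15.3
tcp_pos: [504.0, -43.6, 127.0]
eef_rot: [0.448, 0.894, -0.0, -0.001]
wrist_force: [0.8, -0.5, -1.6]
width: 60.3
gripper_force: 44.9
```

Emit:
play_rows([
  [1, 29.1, 24.4, 0, 0],
  [1, 29.1, 24.4, 0, 0],
  [1, 29.1, 24.4, 0, 0],
  [1, 29.1, 24.4, 0, 0],
  [1, 29.1, 24.4, 0, 0],
])

```text
clock: 15.72
tcp_pos: [514.4, 145.9, 126.9]
eef_rot: [0.447, 0.894, -0.001, -0.001]
wrist_force: [0.9, -0.9, -1.5]
width: 60.3
gripper_force: 44.9
```

Emit:
play_rows([
  [1, 29.1, 24.4, 0, 0],
  [1, 0, 0, 0, -0.105],
  [1, 0, 0, 0, -0.105],
  [1, 0, 0, 0, -0.105],
  [1, 0, 0, 0, -0.105],
])

```text
clock: 16.13
tcp_pos: [516.5, 182.3, 126.6]
eef_rot: [0.248, 0.969, -0.001, -0.001]
wrist_force: [0.2, 0.3, -1.7]
width: 60.2
gripper_force: 44.9
```

Emit:
play_rows([
  [1, 0, 0, 0, 0],
  [1, 0, 0, 0, 0],
  [1, 0, 0, 0, 0],
  [1, 0, 0, 0, 0],
])

```text
clock: 16.47
tcp_pos: [517.3, 181.9, 127.7]
eef_rot: [0.252, 0.968, -0.0, -0.0]
wrist_force: [0.3, 0.0, -2.2]
width: 60.6
gripper_force: 44.9
```

Run:
```python
from h import *
s=manip.observe(); print(s["tcp_pos"],yaw()[0])
c,im=snap("wrist","w11"); u=proj(c,[475,239.1,15])[0]; print(u)
hsv=cv2.cvtColor(im,cv2.COLOR_BGR2HSV)
gold=cv2.inRange(hsv,(15,110,90),(35,255,255)); pin=((hsv[...,2]>235)&(hsv[...,1]<20)).astype(np.uint8)*255
z=np.zeros_like(pin); cv2.circle(z,tuple(int(i) for i in u),42,255,-1)
for n,m,h in(("throat",gold,19),("pin",pin,24)):
  k,_=cv2.findContours(m&z,cv2.RETR_EXTERNAL,cv2.CHAIN_APPROX_NONE)
  for q in k:
    if cv2.contourArea(q)>8: (x,y),r=cv2.minEnclosingCircle(q); print(n,x,y,r,cv2.contourArea(q),ground(c,(x,y),h))
print(fit(c,im,475,239.1,11,30,37.))
```

```text
[517.27952212 181.89236987 127.65604745] 2.6314631178813026
[367.68088814 148.9655317 ]
throat 367.63916015625 149.319580078125 22.10332679748535 1409.0 [[474.84157126 238.63644968]]
pin 385.0 184.5 3.3542017936706543 10.5 [[500.76612838 237.46350797]]
[475.2869268  238.86058286  33.30289804 116.        ]
```

Emit:
play_rows([
  [1, 31, 14.5, 0, 0],
  [1, 31.5, 14.5, 0, 0],
  [1, 0, 0, 30, 0],
  [1, 0, 0, 30, 0],
  [1, 0, 0, 27, 0],
])

```text
clock: 16.93
tcp_pos: [476.9, 238.5, 40.4]
eef_rot: [0.251, 0.968, 0.0, 0.001]
wrist_force: [0.2, 0.2, -2.3]
width: 60.2
gripper_force: 44.9
```

Emit:
play_rows([
  [1, 0, 0, 0, 0],
  [1, 0, 0, 0, 0],
  [1, 0, 0, 0, 0],
  [1, 0, 0, 0, 0],
])

```text
clock: 17.27
tcp_pos: [478.2, 238.2, 42.7]
eef_rot: [0.251, 0.968, 0.001, 0.001]
wrist_force: [-0.7, -0.2, -1.5]
width: 60.1
gripper_force: 44.9
```

Run:
```python
from h import *
s=manip.observe(); print(s["tcp_pos"],yaw()[0],to(477,237.7,18))
c,im=snap("wrist","w12"); 
for d in(13.3,): print(fit(c,im,475,239,s["tcp_pos"][2]+d,27,36),fit(c,im,475,239,s["tcp_pos"][2]+d,13,22))
cv2.imwrite("pics/z12.png",cv2.resize(im[210:450,190:460],(675,600),interpolation=2))
```

```text
[478.23899597 238.21323268  42.69940622] 2.633163509485893 [ 0.87382884 -1.10945452 24.69543926]
[476.05701376 239.36619927  30.58060084  79.        ] [475.49508025 239.72688018  17.7373128   91.        ]
```

View pics/z12.png

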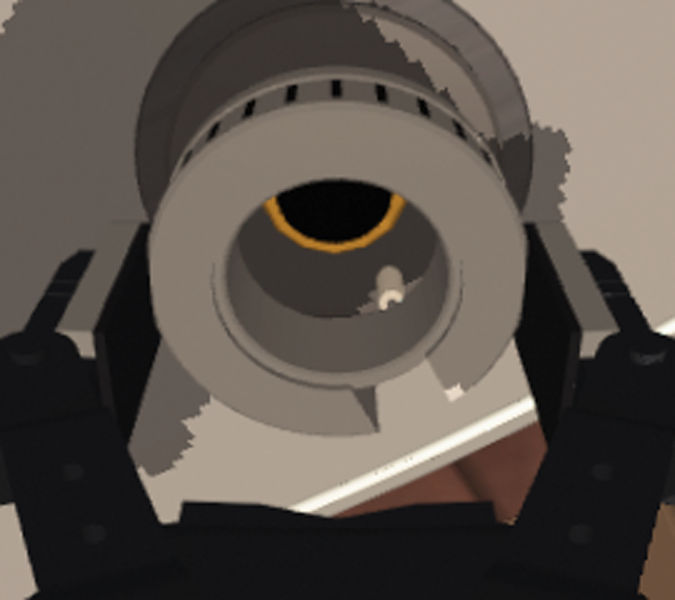

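The pin shows through the bore, in line with the notch, so I'll lower it.

Emit:
play_rows([
  [1, 0.9, -1.1, 5, 0],
  [1, 0, 0, 7, 0],
  [1, 0, 0, 7, 0],
  [1, 0, 0, 4, 0],
  [1, 0, 0, 0, 0],
])

```text
clock: 17.73
tcp_pos: [475.2, 237.1, 17.8]
eef_rot: [0.251, 0.968, -0.0, -0.0]
wrist_force: [-1.6, -0.5, 2.6]
width: 59.7
gripper_force: 45.2
```

Emit:
play_rows([
  [1, 0, 0, 0, 0],
  [1, 0, 0, 2, 0],
  [1, 0, 0, 0, 0],
  [1, 0, 0, 0, 0],
])

```text
clock: 18.07
tcp_pos: [475.3, 237.1, 17.6]
eef_rot: [0.251, 0.968, -0.0, -0.0]
wrist_force: [-7.0, -3.5, 26.7]
width: 60.3
gripper_force: 47.5
```

Emit:
play_rows([
  [0, 0, 0, -1, 0],
  [0, 0, 0, 0, 0],
  [0, 0, 0, 0, 0],
  [0, 0, 0, -25, 0],
  [0, 0, 0, -35, 0],
])

```text
clock: 18.48
tcp_pos: [473.3, 236.2, 74.6]
eef_rot: [0.251, 0.968, -0.002, -0.003]
wrist_force: [0.4, 0.3, -0.6]
width: 85.6
gripper_force: 0.0
```

Emit:
play_rows([
  [0, 0, 0, -35, 0],
  [0, 0, 0, -30, 0],
  [0, 0, 0, 0, 0],
  [0, 0, 0, 0, 0],
  [0, 0, 0, 0, 0],
])

```text
clock: 18.9
tcp_pos: [475.2, 237.1, 141.4]
eef_rot: [0.251, 0.968, -0.0, -0.0]
wrist_force: [-0.6, 0.6, -0.3]
width: 85.2
gripper_force: 0.0
```

Run:
```python
from h import *
s=manip.observe(); print(s["tcp_pos"],yaw()[0])
c,im=snap("wrist","w13"); p=fit(c,im,475,239,31,27,36); print(p,fit(c,im,475,239,31,14,22))
T,b,g=prof(c,im,p[0],p[1],31,28); print([(round(t,2),int(j)) for t,j in zip(T,g) if -.5<t<.5])
```

```text
[475.19578731 237.09509777 141.3956827 ] 2.6338130044232484
[473.60310132 237.99677601  30.5911792   84.        ] [473.17713122 238.30143884  17.94286817  84.        ]
[(np.float64(-0.49), 209), (np.float64(-0.44), 209), (np.float64(-0.39), 210), (np.float64(-0.34), 209), (np.float64(-0.29), 155), (np.float64(-0.24), 77), (np.float64(-0.19), 76), (np.float64(-0.14), 77), (np.float64(-0.09), 62), (np.float64(-0.04), 81), (np.float64(0.01), 100), (np.float64(0.06), 105), (np.float64(0.11), 83), (np.float64(0.16), 88), (np.float64(0.21), 134), (np.float64(0.26), 192), (np.float64(0.31), 165), (np.float64(0.36), 154), (np.float64(0.41), 121), (np.float64(0.46), 116)]
```

Emit:
play_rows([
  [0, 0, 0, 0, 0.118],
  [0, 0, 0, 0, 0.118],
  [0, 0, 0, 0, 0.118],
  [0, 0, 0, 0, 0.118],
  [0, 0, 0, 0, 0.118],
])

```text
clock: 19.37
tcp_pos: [474.6, 236.8, 140.1]
eef_rot: [0.524, 0.852, -0.001, -0.001]
wrist_force: [-0.6, 0.1, 0.8]
width: 85.1
gripper_force: 0.0
```

Emit:
play_rows([
  [0, 0, 0, 0, 0.118],
  [0, 0, 0, 0, 0.118],
  [0, 0, 0, 0, 0.118],
  [0, 0, 0, 0, 0.118],
  [0, -38.3, -3.7, 0, 0],
])

```text
clock: 19.78
tcp_pos: [472.9, 202.4, 140.7]
eef_rot: [0.709, 0.706, 0.001, -0.0]
wrist_force: [2.1, 0.2, 0.4]
width: 85.6
gripper_force: 0.0
```

Emit:
play_rows([
  [0, -38.3, -3.7, 0, 0],
  [0, -38.3, -3.7, 0, 0],
  [0, -38.3, -3.7, 0, 0],
  [0, -38.3, -3.7, 0, 0],
  [0, -38.3, -3.7, 0, 0],
])

```text
clock: 20.2
tcp_pos: [452.0, 5.9, 140.5]
eef_rot: [0.707, 0.708, -0.001, -0.001]
wrist_force: [0.3, -0.0, -0.8]
width: 85.6
gripper_force: 0.0
```

Emit:
play_rows([
  [0, -38.3, -3.7, 0, 0],
  [0, -38.3, -3.7, 0, 0],
  [0, -38.3, -3.7, 0, 0],
  [0, -38.3, -3.7, 0, 0],
  [0, -38.3, -3.7, 0, 0],
])

```text
clock: 20.62
tcp_pos: [433.8, -185.5, 140.4]
eef_rot: [0.707, 0.707, -0.001, -0.002]
wrist_force: [1.0, -0.3, 0.0]
width: 85.2
gripper_force: 0.0
```

Emit:
play_rows([
  [0, -38.3, -3.7, 0, 0],
  [0, -38.3, -3.7, 0, 0],
  [0, -38.3, -3.7, 0, 0],
  [0, -38.3, -3.7, 0, 0],
  [0, 0, 0, 0, 0],
])

```text
clock: 21.03
tcp_pos: [420.1, -343.1, 140.7]
eef_rot: [0.708, 0.706, -0.001, 0.001]
wrist_force: [0.8, -0.6, 0.9]
width: 85.3
gripper_force: 0.0
```

Emit:
play_rows([
  [0, 0, 0, 0, 0],
  [0, 0, 0, 0, 0],
  [0, 0, 0, 0, 0],
])

```text
clock: 21.28
tcp_pos: [420.0, -335.7, 140.9]
eef_rot: [0.706, 0.708, -0.0, -0.001]
wrist_force: [0.5, 0.0, 0.1]
width: 85.1
gripper_force: 0.0
```

Run:
```python
from h import *
s=manip.observe(); print(s["tcp_pos"],yaw()[0],s["clock"])
c,im=snap("wrist","w14")
for z in (10,15,18): print(z,fit(c,im,419,-338,z,28,40))
hsv=cv2.cvtColor(im,cv2.COLOR_BGR2HSV); m=(hsv[...,2]<45).astype(np.uint8); zz=np.zeros_like(m); u=proj(c,[419,-338,15])[0]; cv2.circle(zz,tuple(int(i) for i in u),80,1,-1)
k,_=cv2.findContours(m*zz,0,1); k=max(k,key=cv2.contourArea); print(cv2.minEnclosingCircle(ground(c,k.reshape(-1,2),14).astype(np.float32)),cv2.contourArea(k),u)
print(to(419,-338,0))
```

```text
[ 420.02838922 -335.70370265  140.88048231] 1.5726150117784488 21.2833
10 [ 419.21479714 -340.68073359   34.56075559  118.        ]
15 [ 419.22683668 -339.31175486   33.90324655  117.        ]
18 [ 419.25472883 -338.36677491   33.57211791  119.        ]
((419.04046630859375, -339.6087341308594), 34.1914176940918) 5899.5 [323.51984298 238.11327776]
[ -2.53869319  -1.13808    141.21441292]
```

Run:
```python
from h import *
# camera in tool frame
Rc=R.from_matrix(np.array([[0,.9565,-(-.2917)],[1,0,0],[0,.2917,-.9565]]))  # cols: right=+y, up, back=-look
s=manip.observe(); c=manip.camera_model("wrist"); T=R.from_quat(s["eef_rot"])
ct=dict(camera_matrix=c["camera_matrix"],xyz=T.inv().apply(c["xyz"]-s["tcp_pos"]),attitude=(T.inv()*R.from_quat(c["attitude"])).as_quat())
print(ct["xyz"])
for nm,px,py,sc,o in[("z5 L",150,145,4,(240,260)),("z5 R",533,145,4,(240,260)),("z12 L",150,222,2.5,(190,210)),("z12 R",525,222,2.5,(190,210))]:
  u=np.array([px,py])/sc+o; d=ray(ct,u,True)[0]; t=(11-ct["xyz"][0])/d[0]; print(nm,(ct["xyz"]+t*d).round(1))
```

```text
[ 7.46537271e+01 -7.18061208e-03 -1.42293503e+02]
z5 L [ 11.  -19.1  -6.2]
z5 R [11.  19.7 -6.2]
z12 L [ 11.  -29.9  -9.1]
z12 R [11.  30.3 -9. ]
```

Tips sit 6–10 mm above the TCP, so I can go lower for the caps.

Emit:
play_rows([
  [0, -3.6, -0.8, 35, 0],
  [0, 0, 0, 38, 0],
  [0, 0, 0, 35, 0],
  [0, 0, 0, 20, 0],
  [0, 0, 0, 10, 0],
])

```text
clock: 21.75
tcp_pos: [418.6, -338.3, 1.2]
eef_rot: [0.706, 0.708, -0.0, -0.003]
wrist_force: [0.7, 0.2, -0.6]
width: 85.6
gripper_force: 0.0
```

Emit:
play_rows([
  [0, 0, 0, 6.5, 0],
  [0, 0, 0, 0, 0],
  [0, 0, 0, 0, 0],
  [0, 0, 0, 0, 0],
  [0, 0, 0, 0, 0],
])

```text
clock: 22.17
tcp_pos: [420.7, -341.5, -1.1]
eef_rot: [0.707, 0.707, 0.0, 0.001]
wrist_force: [0.5, 0.2, 0.9]
width: 85.3
gripper_force: 0.0
```

Emit:
play_rows([
  [1, 0, 0, 0, 0],
  [1, 0, 0, 0, 0],
  [1, 0, 0, 0, 0],
  [1, 0, 0, 0, 0],
  [1, 0, 0, 0, 0],
], squeeze=30)

```text
clock: 22.58
tcp_pos: [420.3, -341.3, -1.3]
eef_rot: [0.707, 0.707, 0.0, 0.001]
wrist_force: [-0.4, 1.5, 9.2]
width: 66.4
gripper_force: 31.0
```

Emit:
play_rows([
  [1, 0, 0, 0, 0],
  [1, 0, 0, 0, 0],
  [1, 0, 0, 0, 0],
])

```text
clock: 22.83
tcp_pos: [420.3, -341.3, -1.3]
eef_rot: [0.707, 0.707, 0.0, 0.001]
wrist_force: [-0.9, 1.7, 8.0]
width: 66.4
gripper_force: 31.0
```

Emit:
play_rows([
  [1, 0, 0, -10, 0],
  [1, 0, 0, -25, 0],
  [1, 0, 0, -35, 0],
  [1, 0, 0, -35, 0],
  [1, 38.4, 3.5, 0, 0],
])

```text
clock: 23.25
tcp_pos: [428.1, -309.7, 109.5]
eef_rot: [0.708, 0.706, 0.001, 0.008]
wrist_force: [2.2, -0.6, -1.5]
width: 66.3
gripper_force: 34.8
```

Emit:
play_rows([
  [1, 38.4, 3.5, 0, 0],
  [1, 38.4, 3.5, 0, 0],
  [1, 38.4, 3.5, 0, 0],
  [1, 38.4, 3.5, 0, 0],
  [1, 38.4, 3.5, 0, 0],
])

```text
clock: 23.67
tcp_pos: [440.3, -108.8, 103.2]
eef_rot: [0.707, 0.707, 0.0, 0.0]
wrist_force: [0.0, -0.3, -1.9]
width: 65.7
gripper_force: 34.8
```

Emit:
play_rows([
  [1, 38.4, 3.5, 0, 0],
  [1, 38.4, 3.5, 0, 0],
  [1, 38.4, 3.5, 0, 0],
  [1, 38.4, 3.5, 0, 0],
  [1, 38.4, 3.5, 0, 0],
])

```text
clock: 24.08
tcp_pos: [457.7, 83.4, 103.2]
eef_rot: [0.707, 0.707, 0.0, 0.0]
wrist_force: [0.7, 0.2, -2.2]
width: 66.0
gripper_force: 34.8
```

Emit:
play_rows([
  [1, 38.4, 3.5, 0, 0],
  [1, 38.4, 3.5, 0, 0],
  [1, 38.4, 3.5, 0, 0],
  [1, 38.4, 3.5, 0, 0],
  [1, 0, 0, 30, 0],
])

```text
clock: 24.5
tcp_pos: [477.2, 243.2, 77.5]
eef_rot: [0.705, 0.709, 0.007, 0.002]
wrist_force: [2.6, 0.5, -2.2]
width: 66.3
gripper_force: 34.8
```

Emit:
play_rows([
  [1, 0, 0, 25, 0],
  [1, 0, 0, 10, 0],
  [1, 0, 0, 0, 0],
  [1, 0, 0, 0, 0],
  [1, 0, 0, 0, 0],
])

```text
clock: 24.92
tcp_pos: [472.6, 235.0, 38.7]
eef_rot: [0.707, 0.707, 0.001, 0.0]
wrist_force: [0.7, 0.4, -1.5]
width: 66.1
gripper_force: 34.7
```

Run:
```python
from h import *
s=manip.observe(); print(s["tcp_pos"],yaw()[0],s["width"],to(473.5,236.1,20))
c,im=snap("wrist","w15"); z=s["tcp_pos"][2]+1.3+14
for k in(-2,0): print(fit(c,im,s["tcp_pos"][0],s["tcp_pos"][1]+2,z+k,28,40))
```

```text
[472.57262107 235.00854829  38.65509156] 1.5709251993465891 66.11909188766181 [ 1.0803981   0.90410116 18.65687757]
[472.797971   235.76981021  34.81632404  89.        ]
[472.832034   236.92816412  34.28728984  93.        ]
```

Emit:
play_rows([
  [1, 1.2, 0.8, 5, 0],
  [1, 0, 0, 5, 0],
  [1, 0, 0, 4, 0],
  [1, 0, 0, 2.5, 0],
  [1, 0, 0, 0, 0],
])

```text
clock: 25.38
tcp_pos: [472.2, 236.1, 20.4]
eef_rot: [0.707, 0.707, -0.001, -0.0]
wrist_force: [0.1, -0.2, -2.3]
width: 66.3
gripper_force: 34.7
```

Emit:
play_rows([
  [1, 0, 0, 0, 0],
  [1, 0, 0, 2, 0],
  [1, 0, 0, 0, 0],
  [1, 0, 0, 0, 0],
])

```text
clock: 25.72
tcp_pos: [472.6, 236.4, 19.9]
eef_rot: [0.707, 0.707, 0.0, -0.0]
wrist_force: [-3.4, -1.9, 9.7]
width: 66.3
gripper_force: 35.6
```

Emit:
play_rows([
  [0, 0, 0, -0.5, 0],
  [0, 0, 0, 0, 0],
  [0, 0, 0, 0, 0],
  [0, 0, 0, -25, 0],
  [0, 0, 0, -35, 0],
])

```text
clock: 26.13
tcp_pos: [470.5, 235.4, 77.5]
eef_rot: [0.707, 0.707, -0.003, -0.001]
wrist_force: [1.2, 0.5, 0.4]
width: 85.6
gripper_force: 0.0
```

Emit:
play_rows([
  [0, 0, 0, -35, 0],
  [0, 0, 0, -20, 0],
  [0, 0, 0, 0, 0],
  [0, 0, 0, 0, 0],
  [0, 0, 0, 0, 0],
])

```text
clock: 26.55
tcp_pos: [472.0, 236.1, 133.8]
eef_rot: [0.707, 0.707, -0.001, -0.0]
wrist_force: [-0.4, -0.4, -0.8]
width: 85.4
gripper_force: 0.0
```

Run:
```python
from h import *
s=manip.observe(); print(s["tcp_pos"])
c,im=snap("wrist","w16"); print(fit(c,im,473,238,35,28,40))
```

```text
[472.01351847 236.11128877 133.7718685 ]
[472.6406053  238.2098677   34.13223962 100.        ]
```

Emit:
play_rows([
  [0, -35.6, 1, 0, 0],
  [0, -35.6, 1, 0, 0],
  [0, -35.6, 1, 0, 0],
  [0, -35.6, 1, 0, 0],
  [0, -35.6, 1, 0, 0],
])

```text
clock: 27.02
tcp_pos: [476.5, 56.8, 132.9]
eef_rot: [0.707, 0.708, -0.001, -0.001]
wrist_force: [1.2, 0.5, -0.6]
width: 85.1
gripper_force: 0.0
```

Emit:
play_rows([
  [0, -35.6, 1, 0, 0],
  [0, -35.6, 1, 0, 0],
  [0, -35.6, 1, 0, 0],
  [0, -35.6, 1, 0, 0],
  [0, 0, 0, 0, 0],
])

```text
clock: 27.43
tcp_pos: [481.5, -88.7, 133.2]
eef_rot: [0.708, 0.706, -0.001, -0.0]
wrist_force: [0.7, 0.4, 0.5]
width: 85.2
gripper_force: 0.0
```

Emit:
play_rows([
  [0, 0, 0, 0, 0],
  [0, 0, 0, 0, 0],
  [0, 0, 0, 0, 0],
])

```text
clock: 27.68
tcp_pos: [481.2, -83.0, 133.7]
eef_rot: [0.706, 0.708, -0.0, -0.001]
wrist_force: [0.1, -0.3, -0.5]
width: 85.5
gripper_force: 0.0
```

Run:
```python
from h import *
s=manip.observe(); print(s["tcp_pos"],yaw()[0])
c,im=snap("wrist","w17")
for z in (12,14,16): p=fit(c,im,482.1,-84,z,24,34); print(p)
p=fit(c,im,482.1,-84,14,24,34);print(to(p[0],p[1],-2.5))
```

```text
[481.24343577 -82.98292042 133.69069692] 1.5727863998262086
[482.70220921 -83.6712329   29.37681    117.        ]
[482.68019698 -83.05165921  29.13997102 119.        ]
[482.68761341 -82.52645015  28.92175777 113.        ]
[ -0.29354454   1.39875296 136.43623695]
```

Emit:
play_rows([
  [0, -0.3, 1.4, 32, 0],
  [0, 0, 0, 37, 0],
  [0, 0, 0, 35, 0],
  [0, 0, 0, 20, 0],
  [0, 0, 0, 8, 0],
])

```text
clock: 28.15
tcp_pos: [481.3, -82.6, -0.4]
eef_rot: [0.706, 0.708, -0.001, -0.002]
wrist_force: [-0.8, -0.0, -1.3]
width: 85.4
gripper_force: 0.0
```

Emit:
play_rows([
  [0, 0, 0, 4, 0],
  [0, 0, 0, 0, 0],
  [0, 0, 0, 0, 0],
  [0, 0, 0, 0, 0],
  [0, 0, 0, 0, 0],
])

```text
clock: 28.57
tcp_pos: [484.3, -84.4, -0.2]
eef_rot: [0.707, 0.708, 0.001, 0.001]
wrist_force: [-0.4, -0.4, -0.6]
width: 85.4
gripper_force: 0.0
```

Emit:
play_rows([
  [1, 0, 0, 0, 0],
  [1, 0, 0, 0, 0],
  [1, 0, 0, 0, 0],
  [1, 0, 0, 0, 0],
  [1, 0, 0, 0, 0],
])

```text
clock: 28.98
tcp_pos: [483.8, -84.5, -0.2]
eef_rot: [0.707, 0.707, 0.0, 0.001]
wrist_force: [-1.9, -0.1, 14.7]
width: 56.4
gripper_force: 34.2
```

Emit:
play_rows([
  [1, 0, 0, 0, 0],
  [1, 0, 0, 0, 0],
  [1, 0, 0, 0, 0],
])

```text
clock: 29.23
tcp_pos: [483.9, -84.5, -0.3]
eef_rot: [0.707, 0.707, 0.0, 0.001]
wrist_force: [-2.3, -0.2, 14.5]
width: 56.5
gripper_force: 34.2
```

Emit:
play_rows([
  [1, 0, 0, -10, 0],
  [1, 0, 0, -25, 0],
  [1, 0, 0, -35, 0],
  [1, 0, 0, -35, 0],
  [1, 37.2, -4, 0, 0],
])

```text
clock: 29.65
tcp_pos: [484.6, -50.9, 109.6]
eef_rot: [0.708, 0.706, 0.003, 0.005]
wrist_force: [1.8, -0.1, -1.2]
width: 56.2
gripper_force: 32.5
```

Emit:
play_rows([
  [1, 37.2, -4, 0, 0],
  [1, 37.2, -4, 0, 0],
  [1, 37.2, -4, 0, 0],
  [1, 37.2, -4, 0, 0],
  [1, 37.2, -4, 0, 0],
])

```text
clock: 30.07
tcp_pos: [458.5, 140.4, 104.1]
eef_rot: [0.707, 0.707, 0.0, 0.0]
wrist_force: [0.6, -0.6, -1.9]
width: 56.3
gripper_force: 32.5
```

Emit:
play_rows([
  [1, 37.2, -4, 0, 0],
  [1, 37.2, -4, 0, 0],
  [1, 37.2, -4, 0, 0],
  [1, 37.2, -4, 0, 0],
  [1, 0, 0, 0, 0],
])

```text
clock: 30.48
tcp_pos: [443.1, 293.5, 104.5]
eef_rot: [0.705, 0.709, 0.002, -0.0]
wrist_force: [0.6, 0.4, -0.6]
width: 56.4
gripper_force: 32.5
```

Emit:
play_rows([
  [1, 0, 0, 0, 0],
  [1, 0, 0, 0, 0],
  [1, 0, 0, 0, 0],
])

```text
clock: 30.73
tcp_pos: [442.7, 286.5, 103.5]
eef_rot: [0.707, 0.707, -0.0, -0.0]
wrist_force: [-0.5, 0.3, -0.9]
width: 56.1
gripper_force: 32.5
```

Run:
```python
from h import *
s=manip.observe(); print(s["tcp_pos"],yaw()[0],s["width"])
c,im=snap("wrist","w18"); z=s["tcp_pos"][2]+.3+14
print("cap",fit(c,im,s["tcp_pos"][0],s["tcp_pos"][1]+1.4,z-4,24,34), proj(c,[435.7,362.6,31]))
print("burner",fit(c,im,435.7,362.6,31,23,30),fit(c,im,435.7,362.6,31,12,18)); print(to(435.7,361.2,38))
```

```text
[442.66662343 286.47983156 103.51450228] 1.5709090692452627 56.114676208368195
cap [442.84185861 285.68469395  30.36542576  79.        ] [[312.53929914 131.34946071]]
burner [436.55027928 362.83983527  25.72974531 116.        ] [436.2826253  362.67434062  14.94821958 109.        ]
[74.93025424 -7.12786783 65.48355959]
```

Emit:
play_rows([
  [1, 37.4, -3.2, 0, 0],
  [1, 37.5, -3.1, 0, 0],
  [1, 0, 0, 30, 0],
  [1, 0, 0, 25, 0],
  [1, 0, 0, 10, 0],
])

```text
clock: 31.2
tcp_pos: [435.4, 360.7, 36.0]
eef_rot: [0.707, 0.707, -0.002, -0.0]
wrist_force: [-1.1, -1.0, -1.1]
width: 56.2
gripper_force: 32.5
```

Emit:
play_rows([
  [1, 0, 0, 0, 0],
  [1, 0, 0, 0, 0],
  [1, 0, 0, 0, 0],
  [1, 0, 0, 0, 0],
])

```text
clock: 31.53
tcp_pos: [437.6, 362.7, 40.0]
eef_rot: [0.707, 0.707, 0.001, 0.0]
wrist_force: [-0.7, 0.0, -1.2]
width: 56.1
gripper_force: 32.5
```

Run:
```python
from h import *
s=manip.observe(); print(s["tcp_pos"],to(436.4,361.35,21.2))
c,im=snap("wrist","w19"); z=s["tcp_pos"][2]+.3+10
for k in(-1,0,2): print("cap",fit(c,im,s["tcp_pos"][0],s["tcp_pos"][1]+1.4,z+k,24,34))
```

```text
[437.62713448 362.68541157  39.95339249] [-1.3622624  -1.26083957 18.74922499]
cap [437.77343959 361.32537503  30.53943015  82.        ]
cap [437.73745487 361.88865982  30.32543263  85.        ]
cap [437.72315032 363.01132404  29.86130995  83.        ]
```

Emit:
play_rows([
  [1, -1.3, -1.2, 5, 0],
  [1, 0, 0, 6, 0],
  [1, 0, 0, 4, 0],
  [1, 0, 0, 2, 0],
  [1, 0, 0, 0, 0],
])

```text
clock: 32.0
tcp_pos: [435.0, 361.0, 20.9]
eef_rot: [0.707, 0.707, -0.001, -0.0]
wrist_force: [0.1, 0.7, -0.4]
width: 56.3
gripper_force: 32.5
```

Emit:
play_rows([
  [1, 0, 0, 0, 0],
  [1, 0, 0, 2, 0],
  [1, 0, 0, 0, 0],
  [1, 0, 0, 0, 0],
])

```text
clock: 32.33
tcp_pos: [435.5, 361.4, 20.6]
eef_rot: [0.707, 0.707, 0.0, -0.0]
wrist_force: [-3.2, -2.1, 10.4]
width: 56.2
gripper_force: 33.2
```

Emit:
play_rows([
  [0, 0, 0, -0.5, 0],
  [0, 0, 0, 0, 0],
  [0, 0, 0, 0, 0],
  [0, 0, 0, -25, 0],
  [0, 0, 0, -35, 0],
])

```text
clock: 32.75
tcp_pos: [433.4, 359.7, 77.7]
eef_rot: [0.707, 0.707, -0.003, -0.0]
wrist_force: [0.0, 0.3, 0.4]
width: 85.2
gripper_force: 0.0
```

Emit:
play_rows([
  [0, 0, 0, -35, 0],
  [0, 0, 0, -20, 0],
  [0, 0, 0, 0, 0],
  [0, 0, 0, 0, 0],
  [0, 0, 0, 0, 0],
])

```text
clock: 33.17
tcp_pos: [434.9, 360.9, 134.3]
eef_rot: [0.707, 0.707, -0.001, -0.0]
wrist_force: [0.1, -0.2, -0.5]
width: 85.7
gripper_force: 0.0
```

Run:
```python
from h import *
c,im=snap("wrist","w20"); print(manip.observe()["tcp_pos"],fit(c,im,436.4,362.7,35,24,34))
```

```text
[434.62595044 360.65577593 133.81456911] [435.47028875 362.72985176  29.18317182 104.        ]
```

Emit:
play_rows([
  [0, -37.4, -1.4, 0, 0],
  [0, -37.4, -1.4, 0, 0],
  [0, -37.4, -1.4, 0, 0],
  [0, -37.4, -1.4, 0, 0],
  [0, -37.4, -1.4, 0, 0],
])

```text
clock: 33.63
tcp_pos: [427.1, 172.4, 133.6]
eef_rot: [0.706, 0.708, -0.001, -0.001]
wrist_force: [-0.3, -0.1, 0.3]
width: 85.4
gripper_force: 0.0
```

Emit:
play_rows([
  [0, -37.4, -1.4, 0, 0],
  [0, -37.4, -1.4, 0, 0],
  [0, -37.4, -1.4, 0, 0],
  [0, -37.4, -1.4, 0, 0],
  [0, -37.4, -1.4, 0, 0],
])

```text
clock: 34.05
tcp_pos: [420.4, -14.4, 133.8]
eef_rot: [0.707, 0.708, -0.001, -0.001]
wrist_force: [1.2, -0.7, 0.7]
width: 85.4
gripper_force: 0.0
```

Emit:
play_rows([
  [0, -37.4, -1.4, 0, 0],
  [0, -37.4, -1.4, 0, 0],
  [0, -37.4, -1.4, 0, 0],
  [0, -37.4, -1.4, 0, 0],
  [0, 0, 0, 0, 0],
])

```text
clock: 34.47
tcp_pos: [416.1, -167.5, 134.1]
eef_rot: [0.708, 0.706, -0.0, 0.0]
wrist_force: [0.2, 0.4, 0.6]
width: 85.3
gripper_force: 0.0
```

Emit:
play_rows([
  [0, 0, 0, 0, 0],
  [0, 0, 0, 0, 0],
  [0, 0, 0, 0, 0],
])

```text
clock: 34.72
tcp_pos: [415.6, -161.3, 134.3]
eef_rot: [0.706, 0.708, -0.0, -0.001]
wrist_force: [-0.7, 0.2, -0.0]
width: 85.4
gripper_force: 0.0
```

Run:
```python
from h import *
s=manip.observe(); print(s["tcp_pos"],yaw()[0])
c,im=snap("wrist","w21"); p=fit(c,im,415.2,-163,14,18,30); print(p,to(p[0],p[1],-1.5))
```

```text
[ 415.62626487 -161.25521323  134.25550394] 1.5728000158263247
[ 415.3552241  -162.59352753   24.13772598  112.        ] [ -1.60341451  -0.31826691 135.94090883]
```

Emit:
play_rows([
  [0, -1.3, -0.3, 32, 0],
  [0, 0, 0, 37, 0],
  [0, 0, 0, 35, 0],
  [0, 0, 0, 20, 0],
  [0, 0, 0, 8, 0],
])

```text
clock: 35.18
tcp_pos: [414.3, -161.7, 0.4]
eef_rot: [0.706, 0.708, -0.001, -0.002]
wrist_force: [-0.6, 0.2, 0.2]
width: 85.3
gripper_force: 0.0
```

Emit:
play_rows([
  [0, 0, 0, 3.5, 0],
  [0, 0, 0, 0, 0],
  [0, 0, 0, 0, 0],
  [0, 0, 0, 0, 0],
  [0, 0, 0, 0, 0],
])

```text
clock: 35.6
tcp_pos: [416.9, -164.0, 0.7]
eef_rot: [0.707, 0.708, 0.0, 0.001]
wrist_force: [-0.1, -0.1, -0.1]
width: 85.2
gripper_force: 0.0
```

Emit:
play_rows([
  [1, 0, 0, 0, 0],
  [1, 0, 0, 0, 0],
  [1, 0, 0, 0, 0],
  [1, 0, 0, 0, 0],
  [1, 0, 0, 0, 0],
])

```text
clock: 36.02
tcp_pos: [418.2, -164.5, 1.6]
eef_rot: [0.707, 0.707, 0.001, 0.002]
wrist_force: [0.8, 2.6, 26.9]
width: 46.3
gripper_force: 41.7
```

Emit:
play_rows([
  [1, 0, 0, 0, 0],
  [1, 0, 0, 0, 0],
  [1, 0, 0, 0, 0],
])

```text
clock: 36.27
tcp_pos: [418.2, -164.4, 1.6]
eef_rot: [0.707, 0.707, 0.001, 0.002]
wrist_force: [-0.1, 2.7, 26.8]
width: 46.4
gripper_force: 41.7
```

Emit:
play_rows([
  [1, 0, 0, -10, 0],
  [1, 0, 0, -25, 0],
  [1, 0, 0, -35, 0],
  [1, 0, 0, -35, 0],
  [1, 34, 4.2, 0, 0],
])

```text
clock: 36.68
tcp_pos: [424.2, -133.8, 109.9]
eef_rot: [0.708, 0.706, 0.002, 0.005]
wrist_force: [2.9, 0.3, -1.5]
width: 46.1
gripper_force: 31.6
```

Emit:
play_rows([
  [1, 34, 4.2, 0, 0],
  [1, 34, 4.2, 0, 0],
  [1, 34, 4.2, 0, 0],
  [1, 34, 4.2, 0, 0],
  [1, 34, 4.2, 0, 0],
])

```text
clock: 37.1
tcp_pos: [440.7, 41.9, 104.8]
eef_rot: [0.707, 0.707, 0.0, 0.0]
wrist_force: [0.3, 0.0, -0.3]
width: 46.1
gripper_force: 31.6
```

Emit:
play_rows([
  [1, 0, 0, 0, 0],
  [1, 0, 0, 0, 0],
  [1, 0, 0, 0, 0],
  [1, 0, 0, 0, 0],
])

```text
clock: 37.43
tcp_pos: [440.6, 39.5, 104.5]
eef_rot: [0.707, 0.707, -0.0, -0.0]
wrist_force: [-0.2, -1.0, 0.3]
width: 46.5
gripper_force: 31.6
```

Run:
```python
from h import *
s=manip.observe(); print(s["tcp_pos"],yaw()[0],s["width"])
c,im=snap("wrist","w22")
print("ring",fit(c,im,443.5,112.2,31,18,24),fit(c,im,443.5,112.2,31,9,14))
p=s["tcp_pos"]
for k in (0,2,4): print("cap",fit(c,im,p[0],p[1]+1.8,p[2]-1.6+10+k,18,28))
a=im[60:460,120:520]; cv2.imwrite("pics/z22.png",cv2.resize(a,(600,600)))
print(to(443.5,110.4,41))
```

```text
[440.60449582  39.48198319 104.48130561] 1.570743407786882 46.53433101722537
ring [444.06760889 112.26205107  21.89610173  92.        ] [442.50433885 111.37759521  11.60133189 117.        ]
cap [440.54576549  39.12151457  25.21063555  88.        ]
cap [440.56718955  40.24322663  24.82098754  91.        ]
cap [440.58673517  41.38892101  24.4114976   92.        ]
[71.11101912  2.80125663 63.45793429]
```

View pics/z22.png

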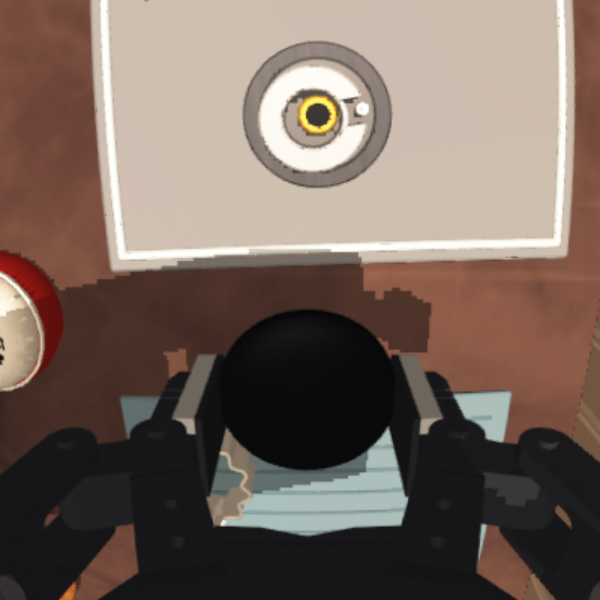

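The small ring is seated with the pin in its notch, and the small cap is held level.

Emit:
play_rows([
  [1, 35, 1.1, 0, 0],
  [1, 35.2, 1.1, 0, 0],
  [1, 0, 0, 30, 0],
  [1, 0, 0, 24, 0],
  [1, 0, 0, 8, 0],
])

```text
clock: 37.9
tcp_pos: [441.6, 109.7, 40.3]
eef_rot: [0.707, 0.707, -0.002, -0.001]
wrist_force: [-0.3, -0.4, -0.4]
width: 46.4
gripper_force: 31.6
```

Emit:
play_rows([
  [1, 0, 0, 0, 0],
  [1, 0, 0, 0, 0],
  [1, 0, 0, 0, 0],
  [1, 0, 0, 0, 0],
])

```text
clock: 38.23
tcp_pos: [444.0, 110.2, 43.6]
eef_rot: [0.707, 0.707, 0.001, 0.001]
wrist_force: [0.4, 0.2, -0.6]
width: 46.1
gripper_force: 31.6
```

Run:
```python
from h import *
s=manip.observe(); print(s["tcp_pos"],to(442.8,109.8,22.6))
```

```text
[444.0290129  110.20467502  43.60571965] [-0.41407458 -1.26925556 21.00314322]
```

Emit:
play_rows([
  [1, 0, -0.4, 6, 0],
  [1, 0, 0, 6, 0],
  [1, 0, 0, 4, 0],
  [1, 0, 0, 3, 0],
  [1, 0, 0, 0, 0],
])

```text
clock: 38.65
tcp_pos: [442.3, 110.5, 22.8]
eef_rot: [0.707, 0.707, -0.0, -0.0]
wrist_force: [-0.4, 0.4, -1.6]
width: 46.0
gripper_force: 31.7
```

Emit:
play_rows([
  [1, 0, 0, 0, 0],
  [1, 0, 0, 2, 0],
  [1, 0, 0, 0, 0],
  [1, 0, 0, 0, 0],
])

```text
clock: 38.98
tcp_pos: [442.8, 110.6, 22.3]
eef_rot: [0.707, 0.707, 0.0, 0.0]
wrist_force: [-3.2, -0.5, 12.7]
width: 46.4
gripper_force: 32.5
```

Seated at 22.3, as predicted. I'll release, rise, and back off for a final check.

Emit:
play_rows([
  [0, 0, 0, -0.5, 0],
  [0, 0, 0, 0, 0],
  [0, 0, 0, 0, 0],
  [0, 0, 0, -25, 0],
  [0, 0, 0, -35, 0],
])

```text
clock: 39.4
tcp_pos: [440.5, 110.1, 80.4]
eef_rot: [0.707, 0.707, -0.003, -0.002]
wrist_force: [1.0, 0.3, -0.3]
width: 85.2
gripper_force: 0.0
```

Emit:
play_rows([
  [0, 0, 0, -35, 0],
  [0, 0, 0, -35, 0],
  [0, 25, 0, -35, 0],
  [0, 35, 0, 0, 0],
  [0, 35, 0, 0, 0],
])

```text
clock: 39.82
tcp_pos: [444.1, 206.0, 188.6]
eef_rot: [0.708, 0.707, 0.003, 0.001]
wrist_force: [0.3, -0.5, -0.0]
width: 85.3
gripper_force: 0.0
```

Emit:
play_rows([
  [0, 0, 0, 0, 0],
  [0, 0, 0, 0, 0],
  [0, 0, 0, 0, 0],
  [0, 0, 0, 0, 0],
])

```text
clock: 40.15
tcp_pos: [442.1, 203.8, 185.4]
eef_rot: [0.707, 0.707, -0.001, -0.0]
wrist_force: [-0.5, 0.1, -1.2]
width: 85.4
gripper_force: 0.0
```

Run:
```python
from h import *
c,im=snap("wrist","w23"); print(manip.observe()["tcp_pos"])
for n,x,y,r in(("L",472.7,238.1,34),("M",435.5,362.7,29),("S",443,112,24)): print(n,[fit(c,im,x,y,z,r-5,r+5).round(1) for z in(35,)])
cv2.imwrite("pics/z23.png",im)
```

```text
[442.24525071 203.65859015 185.43363926]
L [array([472.6, 237.9,  34. ,  91. ])]
M [array([435.4, 362.1,  29. ,  83. ])]
S [array([442.8, 112.5,  24.4,  92. ])]
```

View pics/z23.png

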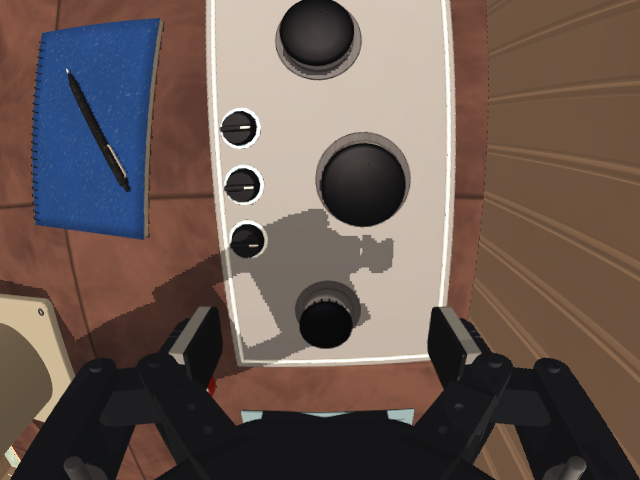

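All three caps sit level and centred at (317,32), (362,183) and (326,320), with radii that match the seated height, so I'm handing the job in.

```bash
python3 -c "
from cell import manip
print(manip.job_done())"
```

```text
the job is handed in; nothing more can be done
None
```

I rebuilt all three burners and handed the job in at about 40 s of the 144 s allowed: both rings are down over their pins, each cap lies level on its ring, and I kept clear of the cookie cutters; no verdict came back.

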